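# Close the retaining frame and hold a keypad at the inspection angle

## Task

A keypad lies in the nest of the tilting inspection jig: lower the open blue retaining frame (red handle) gently all the way onto its stop over the keypad, never letting it drop, while the plate stays flat. Then raise the tilting plate (black handle) until its red pin is in line with the orange index on the quadrant, and finish while still holding it there in the fingers, motionless and with the frame shut, so that the inspector can look at the keys. The index must stay where it is set, the keypad in its nest, and the other things on the bench where they are.

Things in the scene. Friction and masses are not known exactly. Their poses are not given: they have to be found in the camera images.
- inspection_jig: grey-based tilting inspection jig, fixed to the bench; base plate 190 x 210 x 12 mm; origin at the centre of the base's underside; its x axis points level from the tilt axis (front, nearer the robot) towards the black handle of the tilting plate, y along both hinge axes, z up. Along its +y side stands a white quadrant with black graduations every 5 degrees (outer radius 132 mm about the tilt axis, up to 0.17 m above the bench)
- plate (a joint): tilt of the aluminium plate (147 x 140 x 10 mm) about the level tilt axis along the jig's y at its front edge: 0 = flat on its rest pads, grows as the black handle at the far edge is raised, ends at 1.1 rad. The hinge has almost no friction: the loaded plate (about 0.85 kg in all) falls back when it is let go; holding it takes about 4 N upward at the handle
- plate_axis (a point): centre of the tilt axis, 45 mm above the bench
- plate_grip (a point): grasp point of the tilting plate: middle of the black round handle, 20 mm thick, 56 mm long, which sticks straight out of the plate's far edge, in the plate's plane; 196 mm from the tilt axis, 45 mm above the bench when the plate is flat; nothing is beside or under it
- plate_pin (a point): point on the red pin (6 mm thick) that projects from the plate's side over the quadrant's rim, 148 mm from the tilt axis; it moves with the plate and shows its tilt
- nest_mid (a point): middle of the black nest on the plate in which the keypad lies (7 mm above the plate's top); moves with the plate
- frame (a joint): angle of the blue retaining frame (106 x 92 mm window frame) against the plate, about an axis along the jig's y near the plate's far edge, 23.5 mm above the tilt axis when the plate is flat: 0 = closed, down on its stop pads over the keypad's rim; grows as it opens, 1.57 = upright, ends at 2.0. It starts open at 1.65 to 1.95, leaning slightly away from the robot; the hinge is just stiff enough to keep it standing there, but further down it falls shut of itself if it is let go
- frame_hinge (a point): centre of the frame's hinge axis, 140 mm from the tilt axis; moves with the plate
- frame_grip (a point): grasp point of the frame: middle of the red round handle, 18 mm thick, 50 mm long, which sticks straight out of the frame's free edge, in the frame's plane; 157 mm from the frame's hinge. It points up when the frame is open and level towards the robot, 68 mm above the bench, when it is closed on the flat plate
- index (a joint): angle at which the orange index is clamped on the quadrant, measured about the tilt axis exactly as the plate's tilt (pin and index are in line when the two angles are equal); 0.40 to 0.85 rad
- index_tip (a point): outer tip of the orange index (11 mm wide block with a 4 mm nose) on the quadrant's rim, 142 mm from the tilt axis
- lever_press: obstacle: green hand lever press, fixed, 443 mm high; origin under its middle; its lever, with a black ball at the end, reaches 130 mm forward (towards the robot) of the origin at a height of 410 to 443 mm, 50 mm to the left (+y): keep the arm clear of it
- keypad_mid (a point): the grey keypad (78 x 62 x 18 mm, 0.11 kg) lying loose in the nest, keys up: point on its axis 7 mm above its underside; coincides with nest_mid when it is seated
- handset: bystander: black telephone handset, 250 x 59 x 80 mm, lying loose on the bench; origin at the centre of its underside
- spare_keypad: bystander: second grey keypad, 78 x 62 x 18 mm, lying loose on the bench; origin at the centre of its underside
- pliers: bystander: flat-nose pliers with red grips, 178 x 53 x 15 mm, lying loose on the bench; origin at the centre of its underside
- torque_driver: bystander: screwdriver with blue handle, 201 x 35 x 35 mm, lying loose on the bench; origin at the centre of its underside
- hook: bystander: small grey angle bracket, 30 x 60 x 31 mm, lying loose on the bench; origin at the centre of its underside
There are look-alikes about, which are no part of the job. Leave any turquoise look-alike of the part that bears keypad_mid alone.

How it is judged:
By the outcome, as a careful person would: the job done as asked, in the order asked, and still so for the second after the job is handed in, while the arm keeps its last pose, push and grip.
It also fails if it takes over 58 s, if anything falls off the work surface, if the arm or the gripper's body presses on something with over 40 N, if the wrist force passes 120 N, or if a joint passes its speed limit or range.

## Robot

A 6-joint arm with a two-finger parallel gripper is mounted at the origin on a cart in front of the work surface, level with it; the furniture and walls round the work are solid. World frame = base frame: x ahead of the robot, y to its left, z up, the work surface at z = 0. Lengths are in m, angles in rad, forces in N, time in s.
With the tool pointing down it reaches from about 0.3 to 0.775 m from the base axis. Payload 14.6 kg.
Tool frame: the origin (TCP) lies between the finger pads; the fingertips stand 19 mm ahead of it and the grasp point (between the pads) is the TCP (ctrl.finger_overhang is the distance from the TCP to the fingertips, in m); z points along the fingers, y is the direction in which the jaws open and shut (so a half turn about z gives the same grasp; the last joint's range is limited). The gripper opens to 94 mm and grips with 3 to 60 N. Pads are 16 mm wide; open, the fingers measure 119 mm over their backs; the gripper's body (75 mm by 177 mm) begins 78 mm behind the grasp point.
Start: joints at [-1.367, 0.3, 1.521, -0, 1.321, -0.067], TCP at [0.147, -0.53, 0.224] pointing down, gripper open.
Joint ranges: [-3.03, 3.03], [-0.79, 2.21], [0.23, 2.52], [-1.04, 4.18], [0, 3.07], [-2.55, 2.55]. Speed limits (rad/s): [2.22, 2.22, 2.57, 3.14, 3.14, 3.14].

## Interface

Orientations are given as [roll, pitch, yaw] about the fixed x, y, z axes, in that order (R = Rz(yaw) Ry(pitch) Rx(roll)).
In Python, from station import ctrl gives the robot as it stands.
- The arm moves only by the tool send_rows, never from a script. Its argument "series" is a list of rows, each a list of 7 numbers: the turn, a rotation vector about the tool's x, y, z in degrees, then the shift along the tool's x, y, z in m, then the gripper's target within -1 to 1 (fully open at 1, half-way at 0, shut at -1). A call has 1 to 8 rows; each row is the pose to reach, as a shift and turn from the pose commanded when the call began, along the tool's axes at that moment; what a row does not reach only later rows make up. A row lasts 1/10 s, in which the tool goes at most 50 mm and 8.59 degrees, less where a joint would pass 70% of its speed; a pose out of reach is approached as far as the arm can. A call with a gripper value outside its range is refused whole. The fingers move at their own pace and stop on an object; "force" is the grip in N (left out, the last holds). Time passes only in rows, so rows that repeat a pose let the fingers close. It gives the time, the measured TCP pose, the force and the opening at its end, in the units of the state.
- ctrl.get_obs(): the state, without advancing time (a new reading comes with each control period).
- ctrl.camera(name): name is "scene" or "top" or "wrist"; returns a dict with "pixels" (420x560x3 uint8, red, green, blue), "z_map" (420x560 float32, m along the optical axis (not along the pixel's ray), 0 where there is no reading), "fov_y" (degrees; the focal length in pixels is half the picture's height over the tangent of half this angle, whatever the lens; pixels are square), "cx", "cy" (the principal point, pixels), "R" (3x3) and "t" (3): a world point X has camera coordinates R X + t. Camera axes: x right, y down, z forward; pixel columns grow to the right and rows downward; lengths in m; the calibration is good to about 2 mm. A picture is of the moment at which its call begins.
- ctrl.hand_in(): hands the job in, once; it reports no verdict.
The state is a dict: "time_s": time; "qpos": joint angles; "joint_vel": joint speeds; "tau": joint torques, N m; "ee_pos": TCP position; "eef_rot": TCP orientation; "force": force on the tool from outside, world axes, zero at the start; "moment": the same for the moment, N m; "grip_width": finger opening in m.
Only numpy, scipy, OpenCV 4.12 (cv2) and the standard library are available. Lean on these libraries where they do the work, as an engineer would, in place of code of your own. Each camera call takes 0.05 s, during which the arm holds its last target.

## Working session

There is one attempt and no reset: what is moved stays moved. The work goes in short steps, Python scripts to look and compute and a tool call to move; the robot and the scene stay as the last step left them, time stands still between calls to the robot, and variables do not carry over. Pictures are saved under pics/ and viewed, and the job is handed in when it is done.

Besides the shell and the picture viewer there is one more tool, called by a JSON object that holds its "fn" and its "kwargs", one argument or row to a line. send_rows: Moves the arm, as the interface text tells. Its arguments: {"type":"object","properties":{"series":{"type":"array"},"force":{"type":"number"}},"required":["series"]}

```bash
ls; mkdir -p pics
cat > h.py <<'E'
import numpy as np, cv2
from station import ctrl
def grab(n):
    c=ctrl.camera(n); np.savez(''+n+'.npz',**{k:np.array(v) for k,v in c.items()}); return c
def load(n): return dict(np.load(''+n+'.npz'))
def foc(c): return 210/np.tan(np.radians(float(c['fov_y'])/2))
def pt(c,u,v,z=None):
    f=foc(c); z=float(c['z_map'][int(round(v)),int(round(u))]) if z is None else z
    p=np.array([(u-c['cx'])/f*z,(v-c['cy'])/f*z,z]); return c['R'].T@(p-c['t'])
def cloud(c):
    f=foc(c); v,u=np.mgrid[:420,:560]; z=c['z_map']
    P=np.stack([(u-c['cx'])/f*z,(v-c['cy'])/f*z,z],-1); return (P-c['t'])@c['R']
def save(c,n,crop=None,s=1):
    im=c['pixels'][:,:,::-1]
    if crop: a,b,d,e=crop; im=im[b:e,a:d]
    im=cv2.resize(im,None,fx=s,fy=s,interpolation=cv2.INTER_CUBIC); cv2.imwrite('pics/'+n+'.png',im)
E
python3 - <<'E'
from h import *
o=ctrl.get_obs(); print(o); print(ctrl.finger_overhang)
for n in('scene','top'):
    c=grab(n); save(c,n+'0',s=1.4); print(n,c['fov_y'],c['cx'],c['cy'],c['R'],c['t'])
E
```

```text
pics
{'time_s': 0.0, 'qpos': array([-1.36656547e+00,  3.00467877e-01,  1.52157264e+00, -1.94911635e-05,
        1.32066422e+00, -6.66158649e-02]), 'joint_vel': array([-0.00017634, -0.00095038,  0.00036385,  0.00087216, -0.00066413,
       -0.00077889]), 'tau': array([-4.24569644e-04, -5.31802511e+01, -3.52738237e+01,  7.08405278e-02,
        2.44555034e-02, -7.83539804e-05]), 'ee_pos': array([ 0.14708866, -0.5297291 ,  0.22389165]), 'eef_rot': array([-3.14048178e+00, -5.51904483e-05,  2.70851527e-01]), 'force': array([ 0.38468616, -0.55593676,  0.36878118]), 'moment': array([-0.04498195,  0.02601327,  0.00323963]), 'grip_width': 0.09446121405554762}
0.019
scene 50.137742545825674 280.36633064122435 210.0560069369738 [[ 0.84345598 -0.53697275  0.01556533]
 [-0.36527221 -0.59451969 -0.71632573]
 [ 0.39390129  0.59850364 -0.69759241]] [-0.44817631  0.27177488  1.60310209]
top 45.66865011285692 288.4281356790165 215.04875376781283 [[-0.02589684 -0.99960059 -0.01131447]
 [-0.98970128  0.02723108 -0.14053415]
 [ 0.14078613  0.00755855 -0.99001118]] [0.07982165 0.55334499 1.595095  ]
```

View pics/scene0.png

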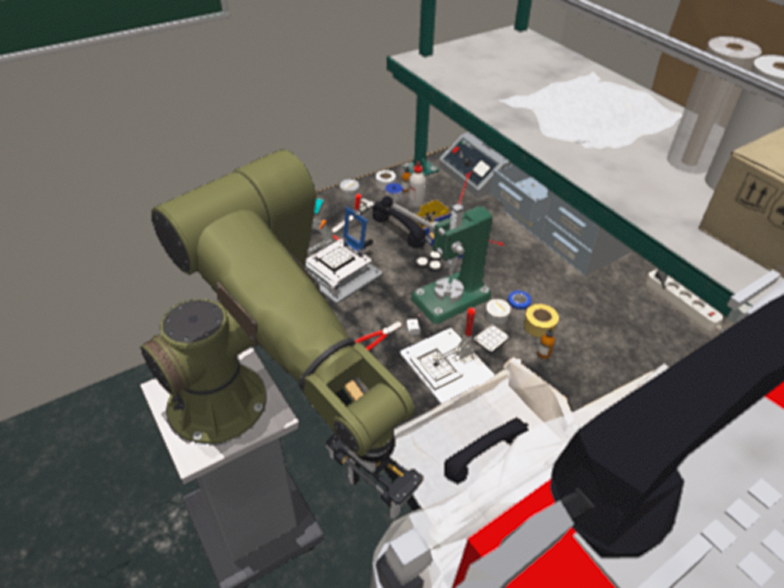

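View pics/top0.png

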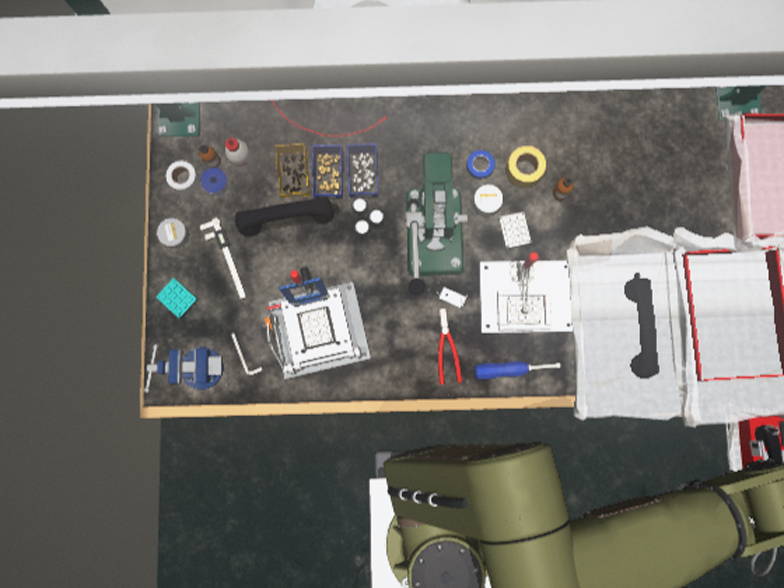

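The top view shows the jig at about (318,330)/1.4, with the open blue frame and red handle at (295,275)/1.4, the orange index at (267,322)/1.4 and the keypad in the nest. A turquoise look-alike lies at (176,298)/1.4 and the green press at (435,215)/1.4. I'll enlarge the jig and measure it.

Run:
```python
from h import *
c=load('top'); save(c,'topjig',(170,180,290,280),6)
c=load('scene'); save(c,'scenejig',(200,120,300,220),6)
for n in('top','scene'):
    c=load(n); P=cloud(c); h=cv2.cvtColor(c['pixels'],cv2.COLOR_RGB2HSV)
    box=(P[...,0]>.25)&(P[...,0]<.9)&(P[...,1]>.0)&(P[...,1]<.6)&(P[...,2]>.01)&(P[...,2]<.4)
    for nm,m in dict(red=((h[...,0]<5)|(h[...,0]>174))&(h[...,1]>150)&(h[...,2]>90),orange=(h[...,0]>=6)&(h[...,0]<18)&(h[...,1]>170)&(h[...,2]>120),blue=(h[...,0]>100)&(h[...,0]<125)&(h[...,1]>120)).items():
        k,l,s,ce=cv2.connectedComponentsWithStats((m&box).astype(np.uint8))
        for i in range(1,k):
            if s[i,4]>4: q=P[l==i]; print(n,nm,s[i],ce[i].round(1),q.mean(0).round(3),q.min(0).round(3),q.max(0).round(3))
```

```text
top red [208 194   5   5  23] [210.  195.8] [0.588 0.288 0.246] [0.581 0.281 0.24 ] [0.594 0.294 0.257]
top orange [190 228   4   6  11] [191.5 229.7] [0.505 0.365 0.13 ] [0.495 0.36  0.123] [0.511 0.37  0.139]
top blue [144 121  13   6  39] [149.1 123.2] [0.882 0.527 0.039] [0.871 0.505 0.029] [0.893 0.543 0.045]
top blue [151 131   9   6  21] [155.4 134. ] [0.844 0.506 0.038] [0.836 0.493 0.033] [0.854 0.521 0.045]
top blue [224 138   6   2   7] [226.1 138.9] [0.822 0.269 0.03 ] [0.818 0.259 0.019] [0.829 0.277 0.04 ]
top blue [217 199  12   4  18] [221.9 200.4] [0.586 0.264 0.177] [0.579 0.244 0.055] [0.609 0.287 0.188]
top blue [200 204   8   3  10] [202.9 205. ] [0.573 0.32  0.182] [0.569 0.308 0.178] [0.576 0.329 0.189]
top blue [211 210  17   5  19] [219.3 211.6] [0.564 0.284 0.096] [0.557 0.259 0.091] [0.569 0.309 0.101]
top blue [140 249  15  28 151] [144.8 263.1] [0.407 0.518 0.094] [0.37  0.505 0.011] [0.459 0.557 0.125]
top blue [121 250   6  23 104] [123.3 260.5] [0.416 0.579 0.115] [0.381 0.571 0.107] [0.449 0.589 0.122]
scene red [253 138   5  12  33] [254.9 143.4] [0.589 0.292 0.221] [0.574 0.273 0.013] [0.753 0.584 0.244]
scene orange [229 157   4   6  11] [230.4 159.4] [0.505 0.362 0.126] [0.495 0.356 0.117] [0.513 0.371 0.135]
scene blue [276 131  11   7  60] [281. 134.] [0.865 0.519 0.036] [0.838 0.488 0.022] [0.895 0.547 0.046]
scene blue [246 148  16  30 171] [253.1 164.7] [0.57  0.28  0.125] [0.549 0.235 0.067] [0.592 0.334 0.185]
scene blue [312 155   4   3   8] [313.5 156.2] [0.887 0.273 0.049] [0.873 0.266 0.041] [0.898 0.28  0.057]
scene blue [304 164   2   4   7] [304.4 165.4] [0.827 0.26  0.028] [0.809 0.239 0.013] [0.843 0.276 0.047]
scene blue [308 172   2   3   5] [308.6 173.2] [0.821 0.216 0.016] [0.818 0.212 0.01 ] [0.822 0.218 0.023]
```

View pics/topjig.png

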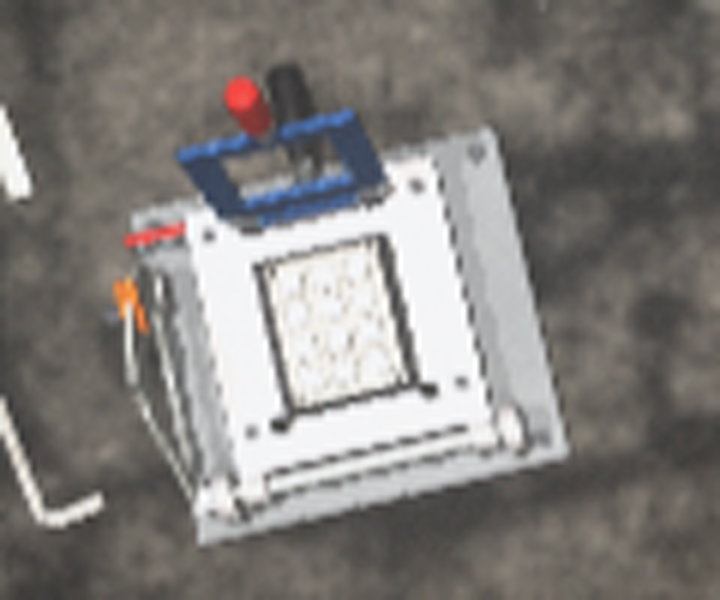

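View pics/scenejig.png

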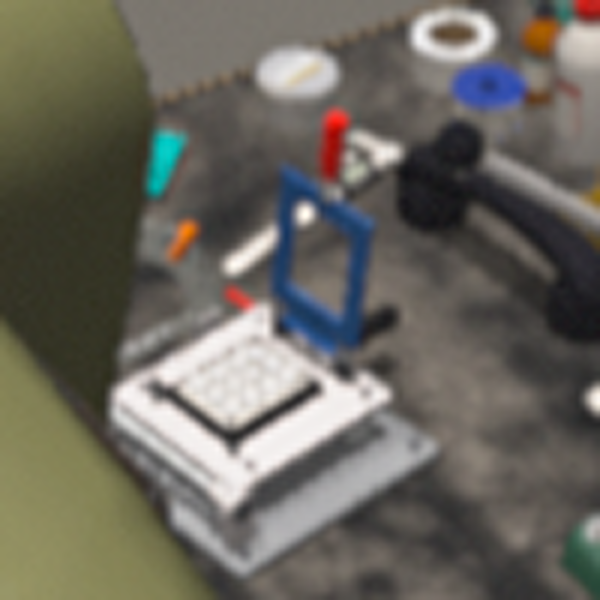

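The crops confirm a single jig. It has the red frame handle at top crop (245,105), the black plate handle at (290,90), the red pin at (155,235) and the orange index at (130,305). Next I'll get the jig pose.

```bash
cat >> h.py <<'E'
def ray(c,u,v,z):
    f=foc(c); d=c['R'].T@np.array([(u-c['cx'])/f,(v-c['cy'])/f,1]); o=-c['R'].T@c['t']
    return o+d*(z-o[2])/d[2]
E
python3 - <<'E'
from h import *
c=load('top');P=cloud(c)
box=(P[...,0]>.3)&(P[...,0]<.62)&(P[...,1]>.12)&(P[...,1]<.42)
for lo,hi,z in((.04,.062,.05),(.006,.018,.012)):
    m=(box&(P[...,2]>lo)&(P[...,2]<hi)).astype(np.uint8)
    k,l,s,ce=cv2.connectedComponentsWithStats(m); i=1+np.argmax(s[1:,4]); m=(l==i)
    vs,us=np.nonzero(m); W=np.array([ray(c,u,v,z)[:2] for u,v in zip(us,vs)])
    print(z,m.sum(),np.median(P[m][:,2]),W.min(0),W.max(0))
    r=cv2.minAreaRect((W*1000).astype(np.float32)); print(r,cv2.boxPoints(r))
# red pin and black handle
h=cv2.cvtColor(c['pixels'],cv2.COLOR_RGB2HSV)
m=((h[...,0]<8)|(h[...,0]>172))&(h[...,1]>100)&box&(P[...,2]<.1)
vs,us=np.nonzero(m);print('pin',[(u,v,P[v,u].round(3)) for u,v in zip(us,vs)])
m=(h[...,2]<60)&box&(P[...,2]<.075)&(P[...,2]>.03);vs,us=np.nonzero(m)
print('black',[(u,v,P[v,u].round(3).tolist()) for u,v in zip(us,vs) if v<208])
E
```

```text
0.05 1662 0.04959109983689387 [0.39530606 0.16920889] [0.58791437 0.38278467]
((490.561279296875, 275.1740417480469), (167.3270263671875, 188.90313720703125), 11.93102741241455) [[389.17877 350.28912]
 [428.2315  165.4668 ]
 [591.9438  200.05896]
 [552.89105 384.8813 ]]
0.012 807 0.01095368112109517 [0.38438674 0.1487052 ] [0.61798145 0.35405834]
((501.1816101074219, 263.51898193359375), (218.64076232910156, 211.84461975097656), 9.197607040405273) [[376.33612 350.60568]
 [410.1974  141.48476]
 [626.0271  176.43228]
 [592.16583 385.55322]]
pin [(np.int64(200), np.int64(217), array([0.561, 0.361, 0.009])), (np.int64(194), np.int64(218), array([0.557, 0.38 , 0.015])), (np.int64(195), np.int64(218), array([0.557, 0.376, 0.017])), (np.int64(196), np.int64(218), array([0.557, 0.374, 0.014])), (np.int64(197), np.int64(218), array([0.554, 0.365, 0.04 ])), (np.int64(198), np.int64(218), array([0.552, 0.36 , 0.049])), (np.int64(199), np.int64(218), array([0.552, 0.357, 0.048])), (np.int64(200), np.int64(218), array([0.553, 0.355, 0.043])), (np.int64(191), np.int64(219), array([0.556, 0.392, 0.005])), (np.int64(192), np.int64(219), array([0.555, 0.388, 0.008])), (np.int64(193), np.int64(219), array([0.55 , 0.377, 0.046])), (np.int64(194), np.int64(219), array([0.55 , 0.374, 0.045])), (np.int64(195), np.int64(219), array([0.55 , 0.37 , 0.048])), (np.int64(196), np.int64(219), array([0.549, 0.367, 0.049])), (np.int64(197), np.int64(219), array([0.549, 0.364, 0.047])), (np.int64(198), np.int64(219), array([0.55 , 0.361, 0.043])), (np.int64(191), np.int64(220), array([0.546, 0.383, 0.051])), (np.int64(192), np.int64(220), array([0.546, 0.38 , 0.048])), (np.int64(193), np.int64(220), array([0.547, 0.378, 0.041])), (np.int64(194), np.int64(220), array([0.546, 0.373, 0.05 ]))]
black []
```

Run:
```python
from h import *
c=load('top')
P=cloud(c)
print('ball',ray(c,417/1.4,287/1.4,.425),P[205,298], 'press body pts',P[int(160/1.4),int(437/1.4)],P[int(265/1.4),int(437/1.4)],P[int(215/1.4),int(437/1.4)])
m=(P[...,2]>.15)&(P[...,0]>.2)&(P[...,0]<1.2)&(abs(P[...,1])<.8)
k,l,s,ce=cv2.connectedComponentsWithStats(m.astype(np.uint8))
for i in range(1,k):
    if s[i,4]>15: q=P[l==i]; print(s[i],q.min(0).round(2),q.max(0).round(2))
w=grab('wrist'); save(w,'w0'); print(w['fov_y'],w['R'],w['t'],'campos',-w['R'].T@w['t'])
from scipy.spatial.transform import Rotation as Ro
o=ctrl.get_obs();Rt=Ro.from_euler('xyz',o['eef_rot']).as_matrix(); print('cam in tool',Rt.T@(-w['R'].T@w['t']-o['ee_pos'])); print('axes in tool',Rt.T@w['R'].T)
```

```text
ball [0.52521376 0.03782142 0.425     ] [0.52652551 0.03736354 0.41685538] press body pts [ 0.80788316 -0.01149909  0.29221061] [ 0.63997041 -0.01500357  0.0393685 ] [ 0.7035633  -0.00938415  0.25610666]
[    0     0   560    78 38120] [ 0.33 -0.29  0.43] [1.09 0.66 1.66]
[ 289  109   45  103 1864] [ 0.33 -0.07  0.15] [0.83 0.06 1.66]
[376 180   9   9  56] [ 0.33 -0.23  0.15] [0.63 0.05 1.66]
[199 194  32  17 175] [0.33 0.05 0.15] [0.59 0.33 1.66]
[ 274  316  127   36 3313] [ 0.2  -0.15  0.19] [0.33 0.11 1.66]
[534 330  26   6 120] [ 0.2  -0.55  0.45] [ 0.21 -0.5   0.51]
70.4871634586718 [[ 0.26898041 -0.96314494 -0.00116971]
 [-0.93314899 -0.2609037   0.24730997]
 [-0.23850053 -0.06543003 -0.96893571]] [-0.54927387 -0.02679956  0.38935213] campos [ 0.21559662 -0.51054713  0.38324249]
cam in tool [ 0.07115952 -0.00034577 -0.1592071 ]
axes in tool [[ 1.50580707e-03 -9.68927881e-01 -2.47338825e-01]
 [ 9.99998820e-01  1.53412697e-03  7.82202352e-05]
 [ 3.03659395e-04 -2.47338651e-01  9.68929048e-01]]
```

View pics/w0.png

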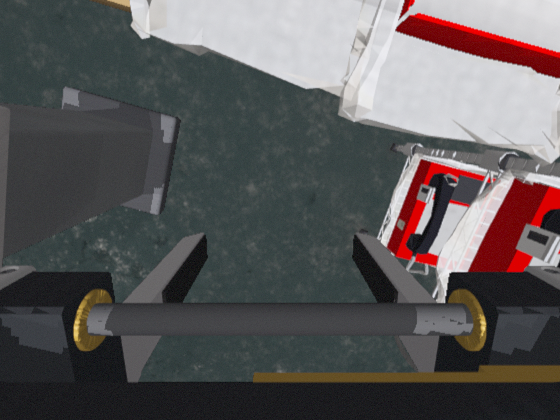

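```bash
cat >> h.py <<'E'
from scipy.spatial.transform import Rotation as Ro
def rel(p,Rw=None,base=None):
    o=ctrl.get_obs() ; p0,R0=(np.array(o['ee_pos']),Ro.from_euler('xyz',o['eef_rot'])) if base is None else base
    rv=np.zeros(3) if Rw is None else (R0.inv()*Rw).as_rotvec(degrees=True)
    return rv.round(2),R0.inv().apply(np.array(p)-p0).round(4)
def st():
    o=ctrl.get_obs(); print('t',round(o['time_s'],2),'p',np.array(o['ee_pos']).round(4),'rpy',np.array(o['eef_rot']).round(4),'F',np.array(o['force']).round(2),'M',np.array(o['moment']).round(3),'w',round(o['grip_width'],4),'q',np.array(o['qpos']).round(2))
E
python3 - <<'E'
from h import *
Rd=Ro.from_euler('xyz',[np.pi,0,.2])
for p in ([.33,-.2,.30],[.34,.04,.32],[.36,.26,.36]): print(rel(p,Rd))
E
```

```text
(array([-0.05,  0.  ,  4.06]), array([ 0.2645, -0.2689, -0.0757]))
(array([-0.05,  0.  ,  4.06]), array([ 0.3383, -0.4975, -0.0955]))
(array([-0.05,  0.  ,  4.06]), array([ 0.4164, -0.7042, -0.1353]))
```

{"fn": "send_rows", "kwargs": {
  "series": [
    [0,0,0.5,0.033,-0.034,-0.009,1],
    [0,0,1,0.066,-0.067,-0.019,1],
    [0,0,1.5,0.099,-0.101,-0.028,1],
    [0,0,2,0.132,-0.134,-0.038,1],
    [0,0,2.5,0.165,-0.168,-0.047,1],
    [0,0,3,0.198,-0.202,-0.057,1],
    [0,0,3.5,0.231,-0.235,-0.066,1],
    [0,0,4,0.264,-0.269,-0.076,1]
  ]
}}

```text
time_s: 0.95
ee_pos: [0.3299, -0.1983, 0.3008]
eef_rot: [3.141, -0.0, 0.2]
force: [1.1, 0.2, 0.7]
grip_width: 0.0937
```

Run:
```python
from h import *
st()
Rd=Ro.from_euler('xyz',[np.pi,0,.2])
for p in ([.33,-.2,.30],[.34,.04,.32],[.36,.26,.36]): print(rel(p,Rd))
```

```text
t 0.95 p [ 0.3299 -0.1983  0.3008] rpy [ 3.1415e+00 -2.0000e-04  2.0020e-01] F [1.07 0.24 0.71] M [-0.014 -0.007  0.001] w 0.0937 q [-0.64 -0.14  1.81  0.    1.46  0.73]
(array([ 0.01, -0.01,  0.01]), array([-0.0002,  0.0017,  0.0008]))
(array([ 0.01, -0.01,  0.01]), array([ 0.0573, -0.2315, -0.0192]))
(array([ 0.01, -0.01,  0.01]), array([ 0.1207, -0.4432, -0.0592]))
```

{"fn": "send_rows", "kwargs": {
  "series": [
    [0,0,0,0.011,-0.046,-0.004,1],
    [0,0,0,0.023,-0.092,-0.008,1],
    [0,0,0,0.034,-0.138,-0.012,1],
    [0,0,0,0.046,-0.184,-0.016,1],
    [0,0,0,0.057,-0.23,-0.02,1],
    [0,0,0,0.069,-0.274,-0.028,1],
    [0,0,0,0.08,-0.318,-0.036,1],
    [0,0,0,0.092,-0.36,-0.043,1]
  ]
}}

```text
time_s: 1.75
ee_pos: [0.3472, 0.1731, 0.3439]
eef_rot: [-3.142, -0.001, 0.202]
force: [0.9, -1.2, -0.2]
grip_width: 0.0942
```

{"fn": "send_rows", "kwargs": {
  "series": [
    [0,0,0,0.015,-0.042,-0.008,1],
    [0,0,0,0.029,-0.083,-0.016,1],
    [0,0,0,0.029,-0.083,-0.016,1]
  ]
}}

```text
time_s: 2.05
ee_pos: [0.3595, 0.2616, 0.3593]
eef_rot: [-3.141, 0.001, 0.205]
force: [-0.6, -1.4, -0.1]
grip_width: 0.0943
```

Run:
```python
from h import *
st()
w=grab('wrist'); save(w,'w1',s=1.4); s=grab('scene'); save(s,'s1',(180,100,320,220),5);st()
```

```text
t 2.05 p [0.3595 0.2616 0.3593] rpy [-3.1413e+00  7.0000e-04  2.0480e-01] F [-0.59 -1.45 -0.09] M [-0.009  0.001  0.008] w 0.0943 q [ 0.55 -0.01  1.57  0.    1.59  1.91]
t 2.15 p [0.3594 0.2584 0.3589] rpy [3.1411e+00 1.1000e-03 2.0270e-01] F [-0.06 -0.58  1.2 ] M [0.025 0.005 0.007] w 0.0942 q [ 0.54 -0.02  1.57 -0.    1.59  1.91]
```

View pics/w1.png

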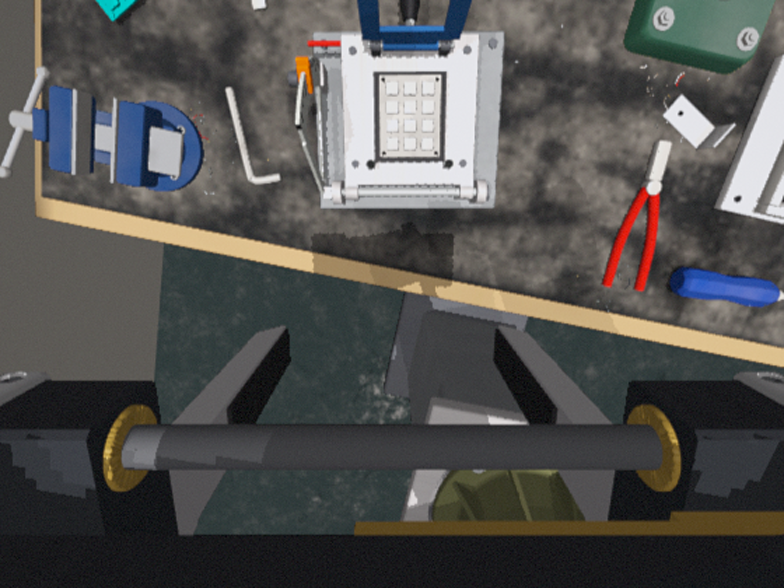

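View pics/s1.png

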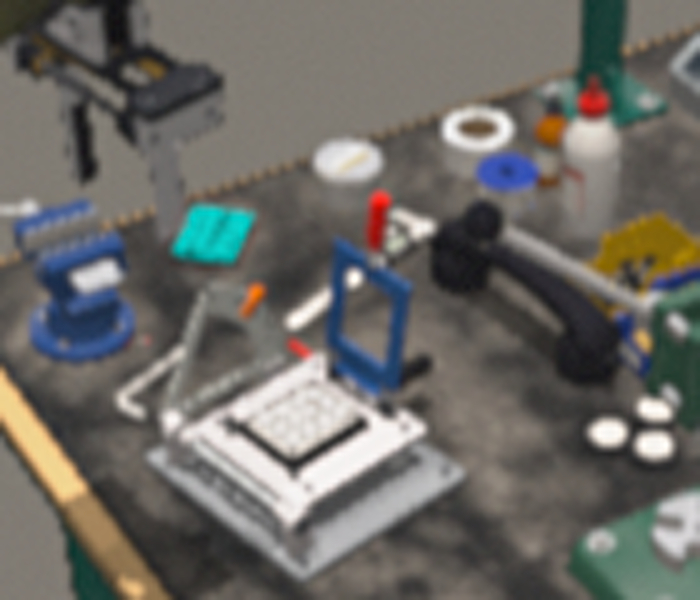

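The wrist picture shows the jig from above (display pixels). The base spans (322,33) to (503,207), the tilt shaft lies along row ~191, the pin is at (325,43) and the orange index at (305,72). The frame is standing at the top edge. Measuring from this.

Run:
```python
from h import *
w=load('wrist');P=cloud(w)
box=(P[...,0]>.3)&(P[...,0]<.75)&(P[...,1]>.1)&(P[...,1]<.45)
v,u=np.mgrid[:420,:560]; box&=v<152
g=w['pixels']
# base: height 4..20mm and plate 43..58
for lo,hi,z in((.007,.017,.012),(.046,.056,.05)):
    m=(box&(P[...,2]>lo)&(P[...,2]<hi)&(g.min(-1)>110)).astype(np.uint8)
    k,l,s,ce=cv2.connectedComponentsWithStats(m); 
    for i in range(1,k):
        if s[i,4]<200: continue
        mm=l==i; vs,us=np.nonzero(mm); W=np.array([ray(w,a,b,z)[:2] for a,b in zip(us,vs)])*1000
        r=cv2.minAreaRect(W.astype(np.float32)); print(z,s[i],np.median(P[mm][:,2]),r,cv2.boxPoints(r).round(0).tolist())
h=cv2.cvtColor(g,cv2.COLOR_RGB2HSV)
m=((h[...,0]<8)|(h[...,0]>172))&(h[...,1]>150)&box
vs,us=np.nonzero(m);q=P[m];print('red',us.min(),us.max(),vs.mean(),q.mean(0),q.min(0),q.max(0)); 
for a in range(us.min(),us.max()+1,4): print(a,ray(w,a,vs[us==a].mean(),.045).round(4),P[int(vs[us==a].mean()),a].round(3))
m=(h[...,0]>=8)&(h[...,0]<20)&(h[...,1]>180)&(h[...,2]>120)&box&(P[...,2]>.05)
vs,us=np.nonzero(m);q=P[m];print('or',us.min(),us.max(),vs.min(),vs.max(),q.mean(0),q.min(0),q.max(0))
save(w,'w1c',(200,0,380,160),4)
```

```text
0.012 [ 228   23  132  126 2825] 0.011138005452403048 ((497.3556823730469, 271.8974914550781), (186.371826171875, 208.27491760253906), 11.824677467346191) [[385.0, 355.0], [427.0, 151.0], [610.0, 189.0], [567.0, 393.0]]
0.012 [ 224   34   22  100 1186] 0.01118769808491127 ((483.8223876953125, 359.69696044921875), (147.08563232421875, 29.24979019165039), 12.131850242614746) [[409.0, 359.0], [415.0, 330.0], [559.0, 361.0], [553.0, 389.0]]
0.012 [256 132  72   3 211] 0.011103933492812626 ((430.2513427734375, 256.53277587890625), (3.20849609375, 117.48170471191406), 11.823504447937012) [[417.0, 314.0], [441.0, 199.0], [444.0, 199.0], [420.0, 314.0]]
0.05 [ 230   25  118  121 6644] 0.04917236793483488 ((492.5815734863281, 275.6671142578125), (165.3508758544922, 180.03269958496094), 11.824419021606445) [[393.0, 347.0], [430.0, 171.0], [592.0, 205.0], [555.0, 381.0]]
red 220 470 32.91489361702128 [0.54816862 0.37047176 0.05651463] [0.42926994 0.27633065 0.04442617] [0.55615346 0.38822275 0.51847901]
220 [0.5479 0.3882 0.045 ] [0.548 0.388 0.048]
224 [0.5491 0.3826 0.045 ] [0.549 0.382 0.047]
228 [0.5503 0.377  0.045 ] [0.551 0.377 0.045]
232 [0.5514 0.3714 0.045 ] [0.552 0.371 0.046]
236 [0.5526 0.3658 0.045 ] [0.552 0.365 0.049]
240 [0.5538 0.3602 0.045 ] [0.554 0.36  0.047]<stdin>:17: RuntimeWarning: Mean of empty slice.
  ret = ret.dtype.type(ret / rcount)
Traceback (most recent call last):
ValueError: cannot convert float NaN to integer
```

```bash
cat >> h.py <<'E'
YAW=.2064; B=np.array([.4974,.2719,0.]); AX=-.0748
Rj=Ro.from_euler('z',YAW)
def toj(p): q=Rj.inv().apply(np.asarray(p)-B); return q-np.array([AX,0,0])  # relative tilt axis in x, z from bench
def toW(q): return Rj.apply(np.asarray(q)+np.array([AX,0,0]))+B
E
python3 - <<'E'
from h import *
w=load('wrist');P=cloud(w);g=w['pixels']
h=cv2.cvtColor(g,cv2.COLOR_RGB2HSV)
save(w,'w1c',(200,0,380,160),4)
for n in('wrist','top','scene'):
    w=load(n);P=cloud(w);h=cv2.cvtColor(w['pixels'],cv2.COLOR_RGB2HSV)
    J=toj(P.reshape(-1,3)).reshape(P.shape)
    m=(h[...,0]>=6)&(h[...,0]<20)&(h[...,1]>160)&(h[...,2]>110)&(abs(J[...,0]-.1)<.1)&(abs(J[...,1]-.1)<.1)&(J[...,2]>.05)
    q=J[m];print(n,m.sum(),np.median(q,0).round(4),q.min(0).round(3),q.max(0).round(3),'ang',np.median(np.arctan2(q[:,2]-.045,q[:,0])),'r',np.hypot(q[:,2]-.045,q[:,0]).round(3).tolist())
    m=((h[...,0]<6)|(h[...,0]>172))&(h[...,1]>120)&(abs(J[...,0]-.1)<.1)&(abs(J[...,1])<.05)&(J[...,2]>.15)
    if m.sum(): q=J[m];print('redhandle',m.sum(),np.median(q,0).round(4),q.min(0).round(3),q.max(0).round(3))
E
```

```text
wrist 169 [0.1029 0.0917 0.1295] [0.087 0.089 0.116] [0.112 0.1   0.134] ang 0.6873383278198284 r [0.142, 0.141, 0.141, 0.141, 0.141, 0.142, 0.141, 0.142, 0.141, 0.14, 0.141, 0.14, 0.141, 0.14, 0.141, 0.141, 0.141, 0.14, 0.139, 0.139, 0.139, 0.139, 0.139, 0.139, 0.139, 0.14, 0.139, 0.139, 0.139, 0.139, 0.138, 0.139, 0.139, 0.139, 0.138, 0.138, 0.138, 0.138, 0.137, 0.137, 0.137, 0.137, 0.138, 0.137, 0.137, 0.137, 0.136, 0.136, 0.136, 0.136, 0.136, 0.136, 0.136, 0.136, 0.136, 0.134, 0.136, 0.136, 0.136, 0.136, 0.136, 0.136, 0.136, 0.136, 0.135, 0.135, 0.136, 0.135, 0.135, 0.135, 0.135, 0.135, 0.135, 0.135, 0.133, 0.135, 0.134, 0.134, 0.135, 0.134, 0.134, 0.135, 0.134, 0.134, 0.132, 0.133, 0.133, 0.133, 0.133, 0.133, 0.133, 0.133, 0.133, 0.133, 0.131, 0.132, 0.132, 0.132, 0.132, 0.131, 0.132, 0.13, 0.131, 0.131, 0.13, 0.131, 0.131, 0.131, 0.13, 0.129, 0.13, 0.13, 0.13, 0.13, 0.13, 0.128, 0.129, 0.129, 0.129, 0.127, 0.129, 0.127, 0.128, 0.127, 0.127, 0.125, 0.126, 0.126, 0.126, 0.126, 0.124, 0.125, 0.125, 0.125, 0.123, 0.124, 0.124, 0.124, 0.122, 0.122, 0.123, 0.123, 0.121, 0.121, 0.121, 0.122, 0.121, 0.121, 0.12, 0.12, 0.12, 0.119, 0.119, 0.12, 0.116, 0.118, 0.117, 0.117, 0.115, 0.116, 0.116, 0.116, 0.115, 0.116, 0.115, 0.115, 0.114, 0.114, 0.114]
redhandle 5 [0.009  0.0183 0.5185] [0.009 0.018 0.518] [0.009 0.018 0.518]
top 16 [0.1021 0.0892 0.1302] [0.089 0.086 0.12 ] [0.11  0.095 0.139] ang 0.6997235736576107 r [0.14, 0.139, 0.14, 0.135, 0.136, 0.135, 0.136, 0.137, 0.139, 0.132, 0.131, 0.13, 0.129, 0.122, 0.122, 0.116]
redhandle 43 [ 0.1627 -0.0033  0.243 ] [ 0.155 -0.011  0.219] [0.174 0.006 0.257]
scene 12 [0.1025 0.0877 0.1248] [0.093 0.081 0.115] [0.11  0.093 0.136] ang 0.663134167701203 r [0.139, 0.133, 0.135, 0.138, 0.129, 0.132, 0.134, 0.126, 0.128, 0.12, 0.122, 0.116]
redhandle 36 [ 0.1601 -0.0067  0.2263] [ 0.155 -0.015  0.201] [0.173 0.004 0.247]
```

View pics/w1c.png

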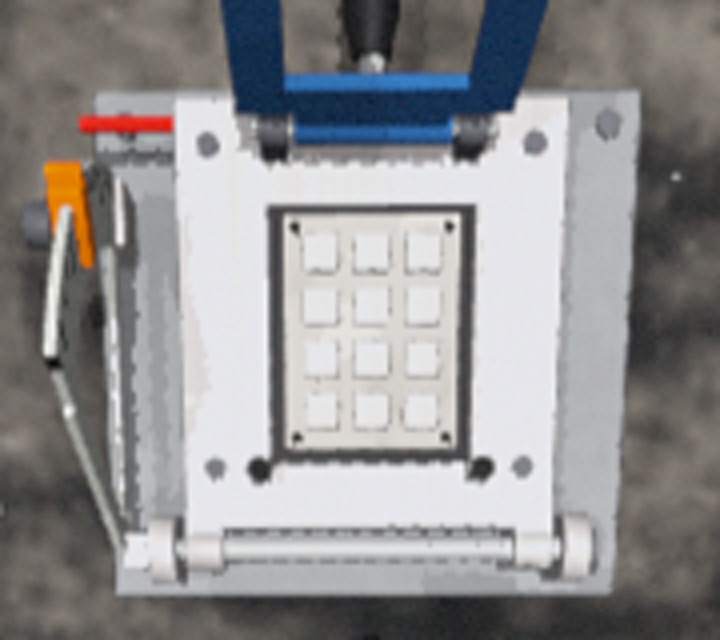

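The index radii reach 142 mm and the base measures 186 x 208 mm, both as given. I'll hover above the red handle next.

Run:
```python
from h import *
Rd=Ro.from_euler('xyz',[np.pi,0,YAW])
p=toW([.164,-.003,.325]);print(p,np.hypot(p[0],p[1]),rel(p,Rd))
```

```text
[0.58532155 0.28724411 0.325     ] 0.652004978702222 (array([ 0.03,  0.06, -0.21]), array([0.2271, 0.0172, 0.0337]))
```

{"fn": "send_rows", "kwargs": {
  "series": [
    [0,0,-0.1,0.045,0.0035,0.007,1],
    [0,0,-0.2,0.09,0.007,0.014,0.6],
    [0,0,-0.2,0.135,0.0105,0.021,0.2],
    [0,0,-0.2,0.18,0.014,0.028,0],
    [0,0,-0.2,0.21,0.016,0.032,-0.1],
    [0,0,-0.2,0.227,0.017,0.034,-0.1],
    [0,0,-0.2,0.227,0.017,0.034,-0.1]
  ]
}}

```text
time_s: 2.85
ee_pos: [0.5869, 0.2849, 0.3238]
eef_rot: [3.141, 0.002, 0.202]
force: [-0.8, -0.5, -0.3]
grip_width: 0.0494
```

Run:
```python
from h import *
st()
w=grab('wrist'); save(w,'w2',s=1.4); s=grab('scene'); save(s,'s2',(200,100,300,200),6);s=grab('top'); save(s,'t2',(170,160,270,250),6)
```

```text
t 2.85 p [0.5869 0.2849 0.3238] rpy [3.141e+00 2.300e-03 2.019e-01] F [-0.81 -0.51 -0.27] M [ 0.028  0.018 -0.054] w 0.0494 q [ 0.4   0.5   1.02 -0.    1.62  1.76]
```

View pics/w2.png

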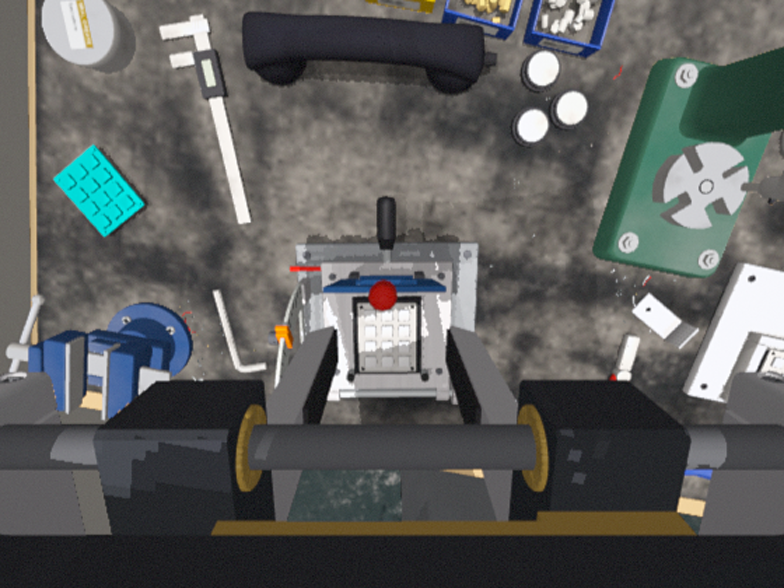

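View pics/s2.png

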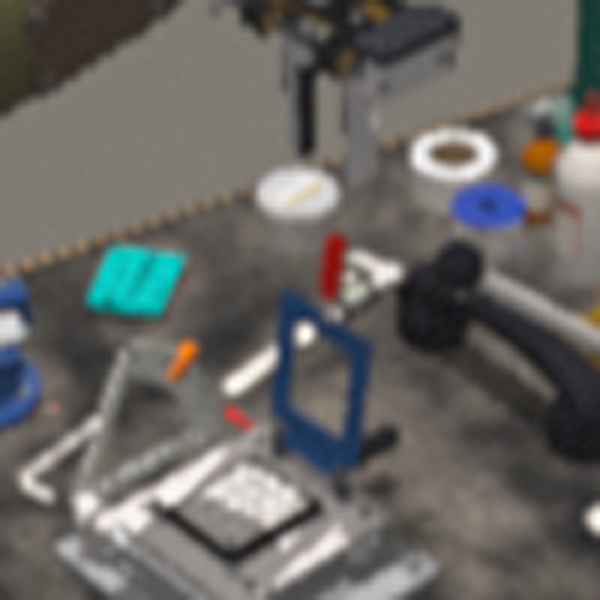

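From above, the wrist view shows the red handle's end at (383,295), the black plate handle at (387,220) and the fingers either side. Measuring the handles from this view.

Run:
```python
from h import *
for n in('wrist','top','scene'):
    w=load(n);P=cloud(w);h=cv2.cvtColor(w['pixels'],cv2.COLOR_RGB2HSV)
    J=toj(P.reshape(-1,3)).reshape(P.shape)
    m=((h[...,0]<6)|(h[...,0]>172))&(h[...,1]>120)&(abs(J[...,0]-.15)<.07)&(abs(J[...,1])<.05)&(J[...,2]>.15)
    if m.sum(): q=J[m];vs,us=np.nonzero(m);print(n,'redhandle',m.sum(),us.mean(),vs.mean(),np.median(q,0).round(4),q.min(0).round(4),q.max(0).round(4), np.percentile(q[:,2],[5,50,95]).round(4))
    m=(h[...,2]<60)&(abs(J[...,0]-.2)<.035)&(abs(J[...,1])<.03)&(J[...,2]>.03)&(J[...,2]<.07)
    if m.sum(): q=J[m];print(n,'black',m.sum(),np.median(q,0).round(4),q.min(0).round(4),q.max(0).round(4))
    m=(h[...,0]>=6)&(h[...,0]<20)&(h[...,1]>160)&(h[...,2]>110)&(abs(J[...,0]-.1)<.1)&(abs(J[...,1]-.1)<.1)&(J[...,2]>.05)
    q=J[m];r=np.hypot(q[:,2]-.045,q[:,0]);a=np.arctan2(q[:,2]-.045,q[:,0]); k=r>.138;print('idx',m.sum(),np.median(a),'tip',k.sum(),a[k].min(),a[k].mean(),a[k].max(),q[:,1].min(),q[:,1].max())
w=load('wrist');J=toj(cloud(w).reshape(-1,3)).reshape(420,560,3)
# profile along y~0 from wrist pic1 not kept; pin check
h=cv2.cvtColor(w['pixels'],cv2.COLOR_RGB2HSV)
m=((h[...,0]<6)|(h[...,0]>172))&(h[...,1]>120)&(abs(J[...,0]-.15)<.05)&(abs(J[...,1]-.1)<.04)&(J[...,2]<.08);q=J[m];print('pin',q.mean(0).round(4),q.min(0),q.max(0))
```

```text
wrist redhandle 336 273.5238095238095 211.09821428571428 [ 1.719e-01 -1.000e-04  2.451e-01] [ 0.1634 -0.0499  0.2149] [0.1983 0.0085 0.4074] [0.2312 0.2451 0.2471]
wrist black 361 [ 0.1957 -0.0019  0.0513] [ 0.1703 -0.0093  0.0438] [0.2235 0.0098 0.055 ]
idx 109 0.6773613309444448 tip 23 0.6413099339919499 0.6595185892887238 0.6775039088413667 0.0880215465213881 0.09919952316089167
top redhandle 4 209.5 194.5 [ 0.1341 -0.0226  0.4137] [ 0.1337 -0.0274  0.2471] [ 0.1696 -0.0008  0.4201] [0.272  0.4137 0.4192]
  return _methods._mean(a, axis=axis, dtype=dtype,
  ret = ret.dtype.type(ret / rcount)
Traceback (most recent call last):
ValueError: zero-size array to reduction operation minimum which has no identity
```

Run:
```python
from h import *
st()
Rd=Ro.from_euler('xyz',[np.pi,0,YAW])
p=toW([.169,0,.233]);print(p,rel(p,Rd))
```

```text
t 3.0 p [0.585  0.2859 0.326 ] rpy [-3.1415e+00 -3.0000e-04  2.0380e-01] F [-0.51  0.22  0.25] M [0.002 0.033 0.039] w 0.0425 q [0.4  0.49 1.02 0.   1.62 1.77]
[0.58960061 0.29120513 0.233     ] (array([-0.  , -0.02, -0.15]), array([ 0.0056, -0.0042,  0.093 ]))
```

{"fn": "send_rows", "kwargs": {
  "series": [
    [0,0,-0.15,0.006,-0.004,0.02,-0.1],
    [0,0,-0.15,0.006,-0.004,0.045,-0.1],
    [0,0,-0.15,0.006,-0.004,0.07,-0.1],
    [0,0,-0.15,0.006,-0.004,0.085,-0.1],
    [0,0,-0.15,0.006,-0.004,0.093,-0.1],
    [0,0,-0.15,0.006,-0.004,0.093,-0.1]
  ]
}}

```text
time_s: 3.6
ee_pos: [0.5899, 0.2917, 0.2325]
eef_rot: [3.142, 0.0, 0.207]
force: [0.0, -0.4, 0.3]
grip_width: 0.0422
```

Run:
```python
from h import *
w=grab('wrist'); save(w,'w3',(150,120,400,320),3)
st(); o=ctrl.get_obs(); print(toj(o['ee_pos']))
```

```text
t 3.65 p [0.5903 0.2918 0.2335] rpy [-3.1414e+00 -9.0000e-04  2.0720e-01] F [ 0.36 -0.39  0.62] M [0.009 0.091 0.005] w 0.0423 q [0.4  0.54 1.16 0.   1.44 1.77]
[0.16982288 0.00047968 0.23346957]
```

View pics/w3.png

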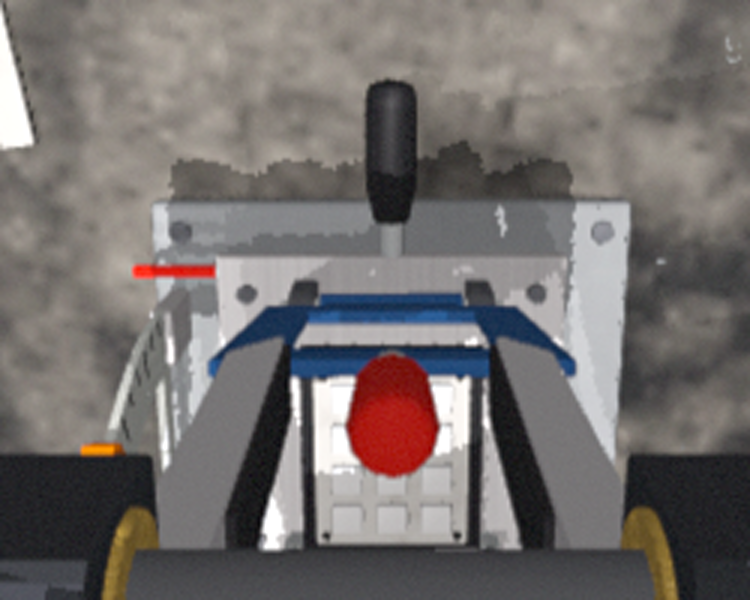

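The red handle, at crop (392,415), sits centred between the open fingers. Closing gently.

{"fn": "send_rows", "kwargs": {
  "series": [
    [0,0,0,0,0,0,-0.4],
    [0,0,0,0,0,0,-0.7],
    [0,0,0,0,0,0,-1],
    [0,0,0,0,0,0,-1],
    [0,0,0,0,0,0,-1]
  ],
  "force": 12
}}

```text
time_s: 4.15
ee_pos: [0.5909, 0.2915, 0.2329]
eef_rot: [3.141, -0.001, 0.207]
force: [0.9, -3.5, 2.5]
grip_width: 0.0175
```

```bash
cat > arc.py <<'E'
from h import *
import sys
# frame arc: TCP at angle phi, R, tilt a
def frame_pose(phi,R=.167,phi0=1.745,tilt=20.,dz=-.001):
    a=np.radians(tilt)*(1-phi/phi0)
    p=toW([.140-R*np.cos(phi),0,.0685+dz+R*np.sin(phi)])
    # tool z = (sin a,0,-cos a) in jig
    Rd=Rj*Ro.from_euler('y',-a)*Ro.from_euler('x',np.pi)
    return p,Rd
E
python3 - <<'E'
from arc import *
st(); o=ctrl.get_obs(); print(toj(o['ee_pos']))
w=grab('wrist'); save(w,'w4',(150,120,400,320),3)
phi0=1.745
p0=frame_pose(phi0); print(p0[0],p0[1].as_euler('xyz'),frame_pose(0)[1].apply([0,0,1]))
for k in range(1,9):
    f=phi0-k*.04; p,R=frame_pose(f); print(round(f,3),*rel(p,R,base=p0))
E
```

```text
t 4.15 p [0.5909 0.2915 0.2329] rpy [ 3.1411e+00 -7.0000e-04  2.0670e-01] F [ 0.89 -3.45  2.49] M [-0.724 -0.168 -0.003] w 0.0175 q [ 0.4   0.54  1.16 -0.    1.44  1.77]
[1.70287909e-01 2.44672397e-05 2.32917744e-01]
[0.58954687 0.29119387 0.23197243] [3.14159265 0.         0.2064    ] [ 0.33476078  0.0700928  -0.93969262]
1.705 [0.   0.46 0.  ] [-0.0066 -0.     -0.001 ]
1.665 [-0.    0.92  0.  ] [-0.0132 -0.     -0.0018]
1.625 [-0.    1.38  0.  ] [-0.0199 -0.     -0.0023]
1.585 [0.   1.83 0.  ] [-0.0266 -0.     -0.0025]
1.545 [ 0.    2.29 -0.  ] [-0.0333 -0.     -0.0025]
1.505 [0.   2.75 0.  ] [-0.0399 -0.     -0.0022]
1.465 [0.   3.21 0.  ] [-0.0466 -0.     -0.0016]
1.425 [-0.    3.67 -0.  ] [-0.0532 -0.     -0.0008]
```

View pics/w4.png

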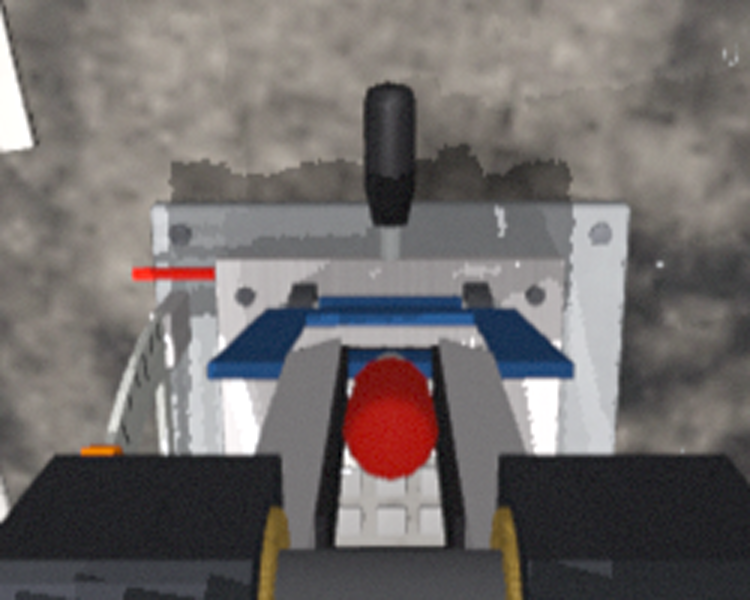

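Gripped at 17.5 mm. Starting the slow arc down.

{"fn": "send_rows", "kwargs": {
  "series": [
    [0,0.46,0,-0.0066,0,0,-1],
    [0,0.92,0,-0.0132,0,-0.0008,-1],
    [0,1.38,0,-0.0199,0,-0.0013,-1],
    [0,1.83,0,-0.0266,0,-0.0015,-1],
    [0,2.29,0,-0.0333,0,-0.0015,-1],
    [0,2.75,0,-0.0399,0,-0.0012,-1],
    [0,3.21,0,-0.0466,0,-0.0006,-1],
    [0,3.67,0,-0.0532,0,0.0002,-1]
  ]
}}

```text
time_s: 5.0
ee_pos: [0.5386, 0.2805, 0.2326]
eef_rot: [3.141, -0.065, 0.207]
force: [2.1, -4.8, 3.0]
grip_width: 0.0178
```

Run:
```python
from arc import *
st(); o=ctrl.get_obs(); print(toj(o['ee_pos']))
s=grab('scene'); save(s,'s5',(200,100,300,200),6);w=grab('wrist'); save(w,'w5',(150,120,400,320),3)
p0=frame_pose(1.425); print(toj(p0[0]))
for k in range(1,9):
    f=1.425-k*.045; p,R=frame_pose(f); print(round(f,3),*rel(p,R,base=p0))
```

```text
t 5.0 p [0.5386 0.2805 0.2326] rpy [ 3.1409 -0.0653  0.2068] F [ 2.08 -4.81  3.  ] M [-0.93  -0.478 -0.074] w 0.0178 q [ 0.43  0.39  1.39 -0.02  1.3   1.79]
[ 1.16871529e-01 -6.60161695e-05  2.32593130e-01]
[ 1.15738181e-01 -5.60280303e-18  2.32728218e-01]
1.38 [0.   0.52 0.  ] [-0.0075 -0.      0.0008]
1.335 [0.   1.03 0.  ] [-0.0149 -0.      0.0019]
1.29 [0.   1.55 0.  ] [-0.0223 -0.      0.0034]
1.245 [-0.    2.06  0.  ] [-0.0296  0.      0.0051]
1.2 [0.   2.58 0.  ] [-0.0368  0.      0.0072]
1.155 [-0.    3.09  0.  ] [-0.0439  0.      0.0097]
1.11 [-0.    3.61  0.  ] [-0.0509 -0.      0.0124]
1.065 [0.   4.13 0.  ] [-0.0578 -0.      0.0155]
```

View pics/s5.png

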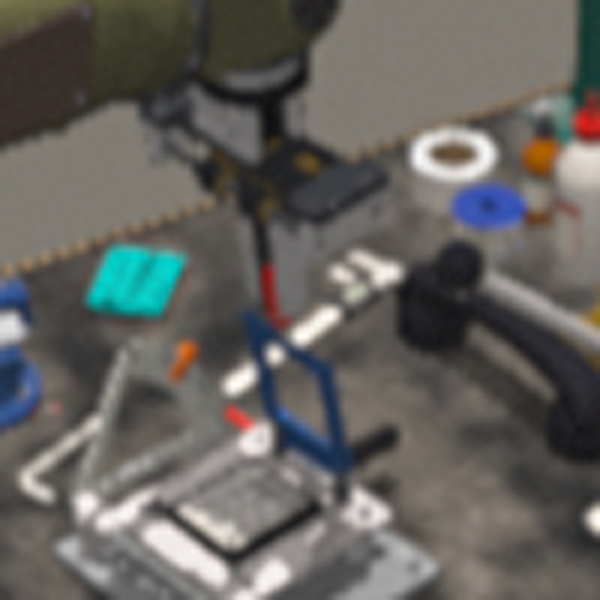

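View pics/w5.png

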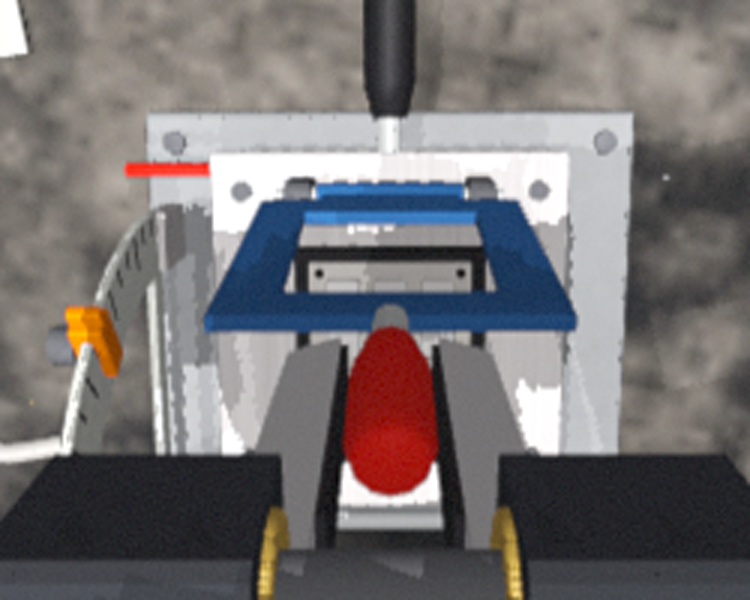

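The frame follows the fingers and the plate stays flat, with forces of about 6 N. Continuing, with a small sideways relief.

{"fn": "send_rows", "kwargs": {
  "series": [
    [0,0.52,0,-0.0075,0.0005,0.0008,-1],
    [0,1.03,0,-0.0149,0.001,0.0019,-1],
    [0,1.55,0,-0.0223,0.001,0.0034,-1],
    [0,2.06,0,-0.0296,0.001,0.0051,-1],
    [0,2.58,0,-0.0368,0.001,0.0072,-1],
    [0,3.09,0,-0.0439,0.001,0.0097,-1],
    [0,3.61,0,-0.0509,0.001,0.0124,-1],
    [0,4.13,0,-0.0578,0.001,0.0155,-1]
  ]
}}

```text
time_s: 5.9
ee_pos: [0.4827, 0.2683, 0.2128]
eef_rot: [-3.141, -0.137, 0.207]
force: [2.1, 2.4, -1.6]
grip_width: 0.0175
```

Run:
```python
from arc import *
st(); o=ctrl.get_obs(); print(toj(o['ee_pos']))
p0=frame_pose(1.065); print(toj(p0[0]))
for k in range(1,9):
    f=1.065-k*.04; p,R=frame_pose(f); print(round(f,3),*rel(p,R,base=p0))
```

```text
t 5.9 p [0.4827 0.2683 0.2128] rpy [-3.1413 -0.1369  0.2071] F [ 2.08  2.39 -1.61] M [ 0.469 -0.384  0.087] w 0.0175 q [ 0.46  0.24  1.63 -0.04  1.14  1.83]
[ 0.05966363 -0.00045934  0.2127742 ]
[5.90877966e-02 2.56729796e-17 2.13589751e-01]
1.025 [-0.    0.46  0.  ] [-0.0062  0.      0.0025]
0.985 [-0.    0.92  0.  ] [-0.0123  0.      0.0053]
0.945 [-0.    1.38 -0.  ] [-0.0182 -0.      0.0083]
0.905 [-0.    1.83  0.  ] [-0.024   0.      0.0116]
0.865 [-0.    2.29  0.  ] [-0.0297  0.      0.0151]
0.825 [0.   2.75 0.  ] [-0.0353  0.      0.0188]
0.785 [0.   3.21 0.  ] [-0.0407  0.      0.0227]
0.745 [0.   3.67 0.  ] [-0.0459  0.      0.0269]
```

{"fn": "send_rows", "kwargs": {
  "series": [
    [0,0.46,0,-0.0062,-0.0003,0.0025,-1],
    [0,0.92,0,-0.0123,-0.0004,0.0053,-1],
    [0,1.38,0,-0.0182,-0.0004,0.0083,-1],
    [0,1.83,0,-0.024,-0.0004,0.0116,-1],
    [0,2.29,0,-0.0297,-0.0004,0.0151,-1],
    [0,2.75,0,-0.0353,-0.0004,0.0188,-1],
    [0,3.21,0,-0.0407,-0.0004,0.0227,-1],
    [0,3.67,0,-0.0459,-0.0004,0.0269,-1]
  ]
}}

```text
time_s: 6.7
ee_pos: [0.4419, 0.2599, 0.1798]
eef_rot: [3.141, -0.201, 0.207]
force: [2.8, -4.3, -1.8]
grip_width: 0.0176
```

Run:
```python
from arc import *
st(); o=ctrl.get_obs(); print(toj(o['ee_pos']))
s=grab('scene'); save(s,'s6',(200,100,300,200),6);w=grab('wrist'); save(w,'w6',(150,60,400,260),3)
p0=frame_pose(.745); print(toj(p0[0]))
for k in range(1,9):
    f=.745-k*.04; p,R=frame_pose(f); print(round(f,3),*rel(p,R,base=p0))
```

```text
t 6.7 p [0.4419 0.2599 0.1798] rpy [ 3.1413 -0.2008  0.207 ] F [ 2.79 -4.25 -1.75] M [-0.699 -0.639 -0.091] w 0.0176 q [ 0.49  0.16  1.81 -0.07  0.97  1.88]
[ 0.01796532 -0.00041087  0.17982451]
[1.72403203e-02 2.73793496e-17 1.80721292e-01]
0.705 [-0.    0.46  0.  ] [-0.0053  0.      0.004 ]
0.665 [-0.    0.92  0.  ] [-0.0105  0.      0.0082]
0.625 [-0.    1.38  0.  ] [-0.0155  0.      0.0127]
0.585 [-0.    1.83  0.  ] [-0.0203  0.      0.0173]
0.545 [-0.    2.29  0.  ] [-0.0249  0.      0.0221]
0.505 [-0.    2.75  0.  ] [-0.0294  0.      0.0271]
0.465 [-0.    3.21  0.  ] [-0.0336 -0.      0.0323]
0.425 [-0.    3.67  0.  ] [-0.0376  0.      0.0376]
```

View pics/w6.png

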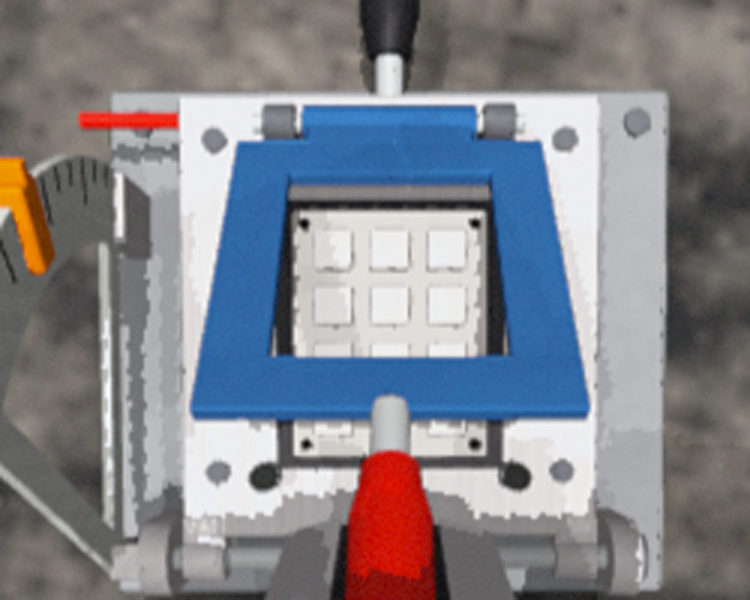

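View pics/s6.png

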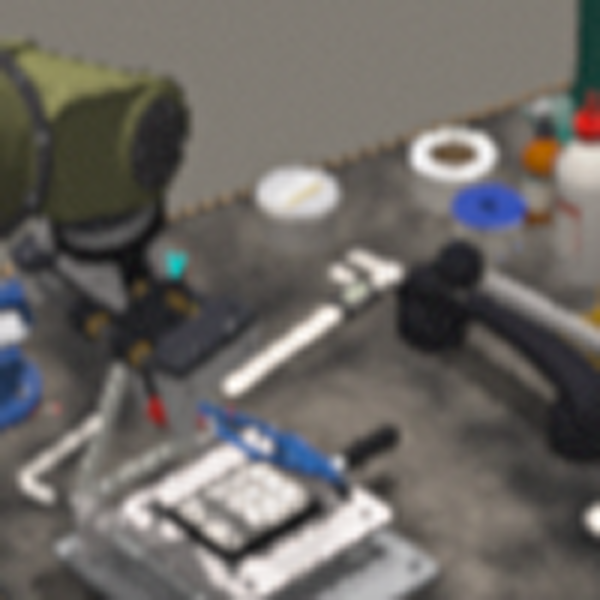

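Halfway down: the frame is over the keypad, the pin is unmoved at crop (130,120), and forces are small. Continuing.

{"fn": "send_rows", "kwargs": {
  "series": [
    [0,0.46,0,-0.0053,0.0002,0.004,-1],
    [0,0.92,0,-0.0105,0.0003,0.0082,-1],
    [0,1.38,0,-0.0155,0.0003,0.0127,-1],
    [0,1.83,0,-0.0203,0.0003,0.0173,-1],
    [0,2.29,0,-0.0249,0.0003,0.0221,-1],
    [0,2.75,0,-0.0294,0.0003,0.0271,-1],
    [0,3.21,0,-0.0336,0.0003,0.0323,-1],
    [0,3.67,0,-0.0376,0.0003,0.0376,-1]
  ]
}}

```text
time_s: 7.6
ee_pos: [0.4133, 0.2538, 0.1355]
eef_rot: [-3.141, -0.265, 0.207]
force: [6.7, -1.5, -0.9]
grip_width: 0.0176
```

Run:
```python
from arc import *
st(); o=ctrl.get_obs(); print(toj(o['ee_pos']))
p0=frame_pose(.425); print(toj(p0[0]))
for k in range(1,9):
    f=.425-k*.04; p,R=frame_pose(f); print(round(f,3),*rel(p,R,base=p0))
```

```text
t 7.6 p [0.4133 0.2538 0.1355] rpy [-3.1415 -0.2651  0.2071] F [ 6.7  -1.51 -0.91] M [-0.337 -0.871 -0.107] w 0.0176 q [ 0.52  0.14  1.97 -0.11  0.79  1.95]
[-0.01121374 -0.00051563  0.13545038]
[-1.21434684e-02  9.66245903e-18  1.36357571e-01]
0.385 [ 0.    0.46 -0.  ] [-0.0041  0.      0.0052]
0.345 [0.   0.92 0.  ] [-0.0081 -0.      0.0106]
0.305 [0.   1.38 0.  ] [-0.0118  0.      0.0162]
0.265 [0.   1.83 0.  ] [-0.0153 -0.      0.0219]
0.225 [ 0.    2.29 -0.  ] [-0.0185  0.      0.0277]
0.185 [ 0.    2.75 -0.  ] [-0.0215  0.      0.0337]
0.145 [0.   3.21 0.  ] [-0.0243 -0.      0.0398]
0.105 [0.   3.67 0.  ] [-0.0269 -0.      0.0459]
```

{"fn": "send_rows", "kwargs": {
  "series": [
    [0,0.46,0,-0.0036,0.0001,0.0052,-1],
    [0,0.92,0,-0.0071,0.0001,0.0106,-1],
    [0,1.38,0,-0.0108,0.0001,0.0162,-1],
    [0,1.83,0,-0.0143,0.0001,0.0219,-1],
    [0,2.29,0,-0.0175,0.0001,0.0277,-1],
    [0,2.75,0,-0.0205,0.0001,0.0337,-1],
    [0,3.21,0,-0.0233,0.0001,0.0398,-1],
    [0,3.67,0,-0.0259,0.0001,0.0459,-1]
  ]
}}

```text
time_s: 8.4
ee_pos: [0.401, 0.2511, 0.0844]
eef_rot: [-3.141, -0.33, 0.207]
force: [3.8, -1.0, 0.2]
grip_width: 0.0179
```

Run:
```python
from arc import *
st(); o=ctrl.get_obs(); print(toj(o['ee_pos']))
s=grab('scene'); save(s,'s7',(200,100,300,200),6);w=grab('wrist'); save(w,'w7',(150,0,400,200),3)
st()
p0=frame_pose(.105); print(toj(p0[0]))
for k in range(1,9):
    f=.105-k*.015; p,R=frame_pose(f); print(round(f,3),*rel(p,R,base=p0))
```

```text
t 8.4 p [0.401  0.2511 0.0844] rpy [-3.1413 -0.3297  0.2071] F [ 3.82 -1.    0.17] M [-0.226 -0.682 -0.113] w 0.0179 q [ 0.54  0.18  2.08 -0.19  0.58  2.05]
[-0.02379619 -0.00059031  0.08441972]
t 8.5 p [0.401  0.2511 0.0842] rpy [-3.1414 -0.3294  0.2072] F [ 2.78  0.1  -0.56] M [-0.159 -0.425 -0.045] w 0.0173 q [ 0.54  0.18  2.08 -0.19  0.58  2.05]
[-2.60802580e-02  1.61740544e-17  8.50027972e-02]
0.09 [ 0.    0.17 -0.  ] [-0.001   0.      0.0023]
0.075 [ 0.    0.34 -0.  ] [-0.002   0.      0.0046]
0.06 [0.   0.52 0.  ] [-0.003   0.      0.0069]
0.045 [-0.    0.69  0.  ] [-0.0039  0.      0.0092]
0.03 [-0.    0.86  0.  ] [-0.0048  0.      0.0116]
0.015 [ 0.    1.03 -0.  ] [-0.0057  0.      0.0139]
0.0 [ 0.   1.2 -0. ] [-0.0065  0.      0.0163]
-0.015 [-0.    1.38  0.  ] [-0.0073  0.      0.0187]
```

View pics/w7.png

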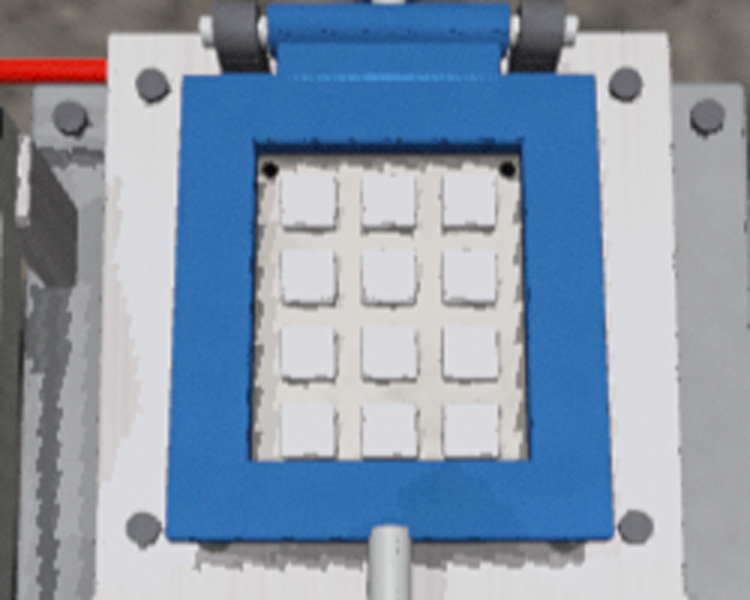

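The frame is almost shut, about 0.1 rad open, with the keypad central in the window. Last stretch at half speed, watching the force.

{"fn": "send_rows", "kwargs": {
  "series": [
    [0,0.17,0,-0.001,0,0.0023,-1],
    [0,0.34,0,-0.002,0,0.0046,-1],
    [0,0.52,0,-0.003,0,0.0069,-1],
    [0,0.69,0,-0.0039,0,0.0092,-1],
    [0,0.86,0,-0.0048,0,0.0116,-1],
    [0,1.03,0,-0.0057,0,0.0135,-1],
    [0,1.2,0,-0.0062,0,0.0152,-1],
    [0,1.2,0,-0.0062,0,0.0152,-1]
  ]
}}

```text
time_s: 9.3
ee_pos: [0.4003, 0.251, 0.0692]
eef_rot: [-3.141, -0.351, 0.207]
force: [-0.7, -3.7, 13.8]
grip_width: 0.0178
```

Run:
```python
from arc import *
st(); o=ctrl.get_obs(); print(toj(o['ee_pos']))
w=grab('wrist'); save(w,'w8',(150,0,400,200),3)
st()
J=toj(cloud(w).reshape(-1,3)).reshape(420,560,3); h=cv2.cvtColor(w['pixels'],cv2.COLOR_RGB2HSV)
m=(h[...,0]>100)&(h[...,0]<120)&(h[...,1]>120)&(abs(J[...,1])<.06)&(J[...,0]>0)&(J[...,0]<.13)&(J[...,2]>.03)
q=J[m]; print(m.sum(),np.polyfit(q[:,0],q[:,2],1), q.min(0),q.max(0))
m=(h[...,1]<40)&(h[...,2]>150)&(abs(abs(J[...,1])-.06)<.008)&(J[...,0]>0)&(J[...,0]<.14)&(J[...,2]>.03)
q=J[m]; print('plate',m.sum(),np.polyfit(q[:,0],q[:,2],1),np.median(q[:,2]))
```

```text
t 9.3 p [0.4003 0.251  0.0692] rpy [-3.1413 -0.3511  0.2071] F [-0.74 -3.67 13.77] M [-0.543 -0.543 -0.212] w 0.0178 q [ 0.54  0.21  2.1  -0.23  0.51  2.09]
[-0.02451209 -0.00052621  0.06917759]
t 9.35 p [0.4003 0.251  0.0692] rpy [-3.1413 -0.351   0.2071] F [-0.34 -3.47 13.16] M [-0.552 -0.546 -0.153] w 0.0175 q [ 0.54  0.21  2.1  -0.23  0.51  2.09]
14356 [0.00027317 0.06986122] [ 0.02199583 -0.04569421  0.06282952] [0.12998723 0.04588126 0.07224249]
plate 8932 [-0.00293629  0.04930289] 0.049050836515366764
```

View pics/w8.png

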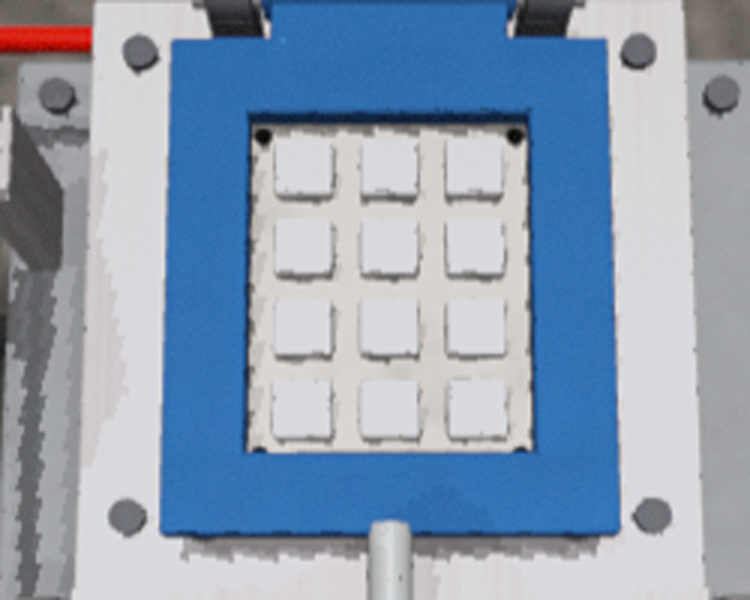

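The frame is shut: its slope against the jig is 0.0003 rad, the stop reaction is 13 N, and the plate is flat at 49 mm. Releasing and backing off.

{"fn": "send_rows", "kwargs": {
  "series": [
    [0,0,0,0,0,-0.0005,-1],
    [0,0,0,0,0,-0.0005,-0.6],
    [0,0,0,0,0,-0.0005,-0.3],
    [0,0,0,0,0,-0.0005,-0.1],
    [0,0,0,0,0,-0.01,-0.1],
    [0,0,0,0,0,-0.03,-0.1],
    [0,0,0,0,0,-0.06,-0.1],
    [0,0,0,0,0,-0.1,-0.1]
  ]
}}

```text
time_s: 10.15
ee_pos: [0.3652, 0.2433, 0.1628]
eef_rot: [3.141, -0.347, 0.207]
force: [1.0, 0.5, 0.3]
grip_width: 0.0423
```

```bash
cat >> arc.py <<'E'
def tool(x,y,z,tilt):
    return toW([x,y,z]),Rj*Ro.from_euler('y',-np.radians(tilt))*Ro.from_euler('x',np.pi)
E
python3 - <<'E'
from arc import *
st(); o=ctrl.get_obs(); print(toj(o['ee_pos']))
w=grab('wrist'); save(w,'w9')
p,R=tool(.196,0,.16,0); print(p,rel(p,R))
p,R=tool(.196,0,.045,0); print(p,rel(p,R))
E
```

```text
t 10.15 p [0.3652 0.2433 0.1628] rpy [ 3.1409 -0.3467  0.2073] F [0.95 0.45 0.35] M [-0.074  0.112  0.005] w 0.0423 q [ 0.57 -0.04  2.1  -0.18  0.77  2.05]
[-0.06045049 -0.00093527  0.16276339]
[0.61602753 0.29673844 0.16      ] (array([ -0.15, -20.31,   0.04]), array([0.2367, 0.0003, 0.0973]))
[0.61602753 0.29673844 0.045     ] (array([ -0.15, -20.31,   0.04]), array([0.1967, 0.0005, 0.2051]))
```

View pics/w9.png

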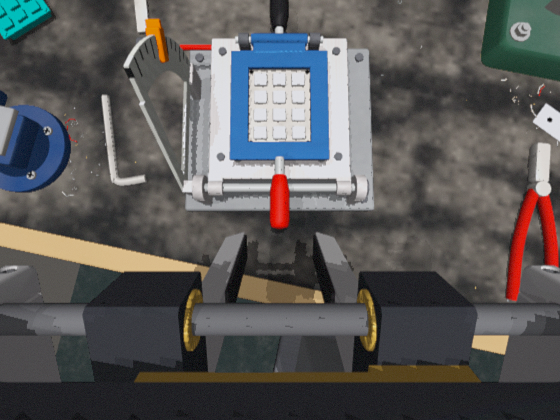

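The frame stays shut and the fingers are clear. The black handle is at (280,15) and the index at (156,40). Moving over the black handle.

{"fn": "send_rows", "kwargs": {
  "series": [
    [0,-3.4,0,0.0395,0,0.0162,-0.1],
    [0,-6.8,0,0.079,0,0.0324,-0.1],
    [0,-10.2,0,0.1185,0,0.0486,-0.1],
    [0,-13.5,0,0.158,0,0.065,-0.1],
    [0,-16.9,0,0.1975,0,0.0811,-0.1],
    [0,-20.3,0,0.2367,0,0.0973,-0.1],
    [0,-20.3,0,0.2367,0,0.0973,-0.1]
  ]
}}

```text
time_s: 10.9
ee_pos: [0.6196, 0.2963, 0.149]
eef_rot: [3.141, 0.009, 0.206]
force: [-0.4, -0.0, -0.7]
grip_width: 0.0422
```

Run:
```python
from arc import *
st(); o=ctrl.get_obs(); print(toj(o['ee_pos']))
w=grab('wrist'); save(w,'w10')
st()
J=toj(cloud(w).reshape(-1,3)).reshape(420,560,3);h=cv2.cvtColor(w['pixels'],cv2.COLOR_RGB2HSV)
m=(h[...,2]<70)&(abs(J[...,0]-.2)<.035)&(abs(J[...,1])<.03)&(J[...,2]>.03)&(J[...,2]<.07)
q=J[m];print('black',m.sum(),np.median(q,0).round(4),q.min(0).round(4),q.max(0).round(4))
p,R=tool(.196,0,.045,0); print(p,rel(p,R))
```

```text
t 10.9 p [0.6196 0.2963 0.149 ] rpy [3.1414 0.0092 0.2058] F [-0.36 -0.01 -0.73] M [ 0.006  0.064 -0.015] w 0.0422 q [0.39 0.68 1.15 0.   1.33 1.76]
[ 0.19938952 -0.00118864  0.14904373]
t 10.95 p [0.618  0.2962 0.1496] rpy [3.1413 0.0084 0.2062] F [ 0.01 -1.04 -0.03] M [-0.036  0.05  -0.019] w 0.0424 q [0.39 0.67 1.15 0.   1.32 1.76]
black 1181 [0.1997 0.0004 0.052 ] [ 0.1699 -0.0098  0.0386] [0.224  0.0098 0.0557]
[0.61602753 0.29673844 0.045     ] (array([ 0.02,  0.48, -0.01]), array([-0.0009, -0.001 ,  0.1046]))
```

View pics/w10.png

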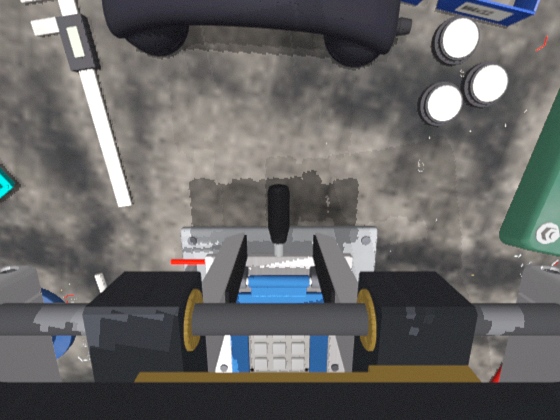

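{"fn": "send_rows", "kwargs": {
  "series": [
    [0,0.5,0,-0.001,-0.001,0.03,-0.1],
    [0,0.5,0,-0.001,-0.001,0.06,-0.1],
    [0,0.5,0,-0.001,-0.001,0.085,-0.1],
    [0,0.5,0,-0.001,-0.001,0.1,-0.1],
    [0,0.5,0,-0.001,-0.001,0.1046,-0.1],
    [0,0.5,0,-0.001,-0.001,0.1046,-0.1],
    [0,0.5,0,-0.001,-0.001,0.1046,-0.1]
  ]
}}

```text
time_s: 11.65
ee_pos: [0.6154, 0.2973, 0.049]
eef_rot: [-3.141, -0.006, 0.207]
force: [0.7, 0.7, 0.5]
grip_width: 0.0423
```

Run:
```python
from arc import *
st(); o=ctrl.get_obs(); print(toj(o['ee_pos']))
w=grab('wrist'); save(w,'w11',(100,60,420,300),2.4)
p,R=tool(.196,0,.045,0); print(p,rel(p,R))
```

```text
t 11.65 p [0.6154 0.2973 0.049 ] rpy [-3.1412 -0.0058  0.2072] F [0.74 0.67 0.46] M [0.033 0.012 0.029] w 0.0423 q [ 0.4   0.76  1.25 -0.    1.13  1.76]
[0.19548096 0.00070619 0.04901211]
[0.61602753 0.29673844 0.045     ] (array([-0.02, -0.33,  0.04]), array([0.0005, 0.0007, 0.004 ]))
```

View pics/w11.png

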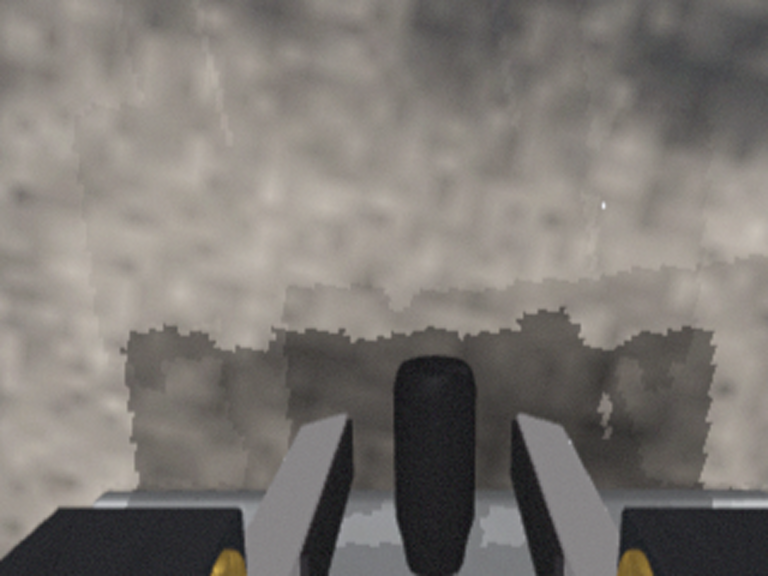

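The black handle, at crop (435,460), is centred between the fingers. Going 4 mm lower and gripping at 30 N.

{"fn": "send_rows", "kwargs": {
  "series": [
    [0,-0.3,0,0.0005,0.0005,0.004,-0.1],
    [0,-0.3,0,0.0005,0.0005,0.004,-0.4],
    [0,-0.3,0,0.0005,0.0005,0.004,-0.7],
    [0,-0.3,0,0.0005,0.0005,0.004,-1],
    [0,-0.3,0,0.0005,0.0005,0.004,-1],
    [0,-0.3,0,0.0005,0.0005,0.004,-1]
  ],
  "force": 30
}}

```text
time_s: 12.3
ee_pos: [0.6156, 0.2966, 0.0434]
eef_rot: [3.142, 0.001, 0.207]
force: [0.3, -0.1, 0.1]
grip_width: 0.0189
```

Run:
```python
from arc import *
st(); o=ctrl.get_obs(); print(toj(o['ee_pos']))
def ppose(th): return tool(.196*np.cos(th),0,.045+.196*np.sin(th),np.degrees(th))
for a in (0,.2,.4,.6):
  print(a,toj(ppose(a)[0]), ppose(a)[0])
p0=ppose(0)
for k in range(1,9):
    p,R=ppose(.03*k); print(round(.03*k,3),*rel(p,R,base=p0))
for k in range(1,9): # same relative motion from any theta
    pass
```

```text
t 12.3 p [0.6156 0.2966 0.0434] rpy [3.1416e+00 1.4000e-03 2.0710e-01] F [ 0.31 -0.12  0.08] M [-0.038  0.004  0.006] w 0.0189 q [0.4  0.77 1.24 0.   1.13 1.76]
[ 1.95538168e-01 -1.75797720e-05  4.34422928e-02]
0 [1.96000000e-01 2.96616489e-18 4.50000000e-02] [0.61602753 0.29673844 0.045     ]
0.2 [ 1.92093049e-01 -9.83202881e-18  8.39391888e-02] [0.61220351 0.29593776 0.08393919]
0.4 [ 1.80527955e-01 -1.69115494e-17  1.21325995e-01] [0.60088388 0.29356764 0.121326  ]
0.6 [ 1.61765781e-01 -1.57812105e-17  1.55669925e-01] [0.58251993 0.28972256 0.15566992]
0.03 [-0.    1.72  0.  ] [-0.0001  0.     -0.0059]
0.06 [0.   3.44 0.  ] [-0.0004 -0.     -0.0118]
0.09 [0.   5.16 0.  ] [-0.0008 -0.     -0.0176]
0.12 [0.   6.88 0.  ] [-0.0014  0.     -0.0235]
0.15 [0.   8.59 0.  ] [-0.0022  0.     -0.0293]
0.18 [ 0.   10.31  0.  ] [-0.0032  0.     -0.0351]
0.21 [ 0.   12.03  0.  ] [-0.0043 -0.     -0.0409]
0.24 [ 0.   13.75  0.  ] [-0.0056  0.     -0.0466]
```

Gripped. Raising the plate along its own arc, slowly at first.

{"fn": "send_rows", "kwargs": {
  "series": [
    [0,0.6,0,0,0,-0.002,-1],
    [0,1.72,0,-0.0001,0,-0.0059,-1],
    [0,3.44,0,-0.0004,0,-0.0118,-1],
    [0,5.16,0,-0.0008,0,-0.0176,-1],
    [0,6.88,0,-0.0014,0,-0.0235,-1],
    [0,8.59,0,-0.0022,0,-0.0293,-1],
    [0,10.31,0,-0.0032,0,-0.0351,-1],
    [0,12.03,0,-0.0043,0,-0.0409,-1]
  ]
}}

```text
time_s: 13.1
ee_pos: [0.6115, 0.2958, 0.085]
eef_rot: [-3.141, -0.211, 0.207]
force: [4.4, 0.5, -3.6]
grip_width: 0.0187
```

```bash
cat > idx.py <<'E'
from arc import *
def meas(n,c=None):
    c=grab(n) if c is None else c
    J=toj(cloud(c).reshape(-1,3)).reshape(420,560,3);h=cv2.cvtColor(c['pixels'],cv2.COLOR_RGB2HSV)
    roi=(abs(J[...,0]-.1)<.1)&(abs(J[...,1]-.1)<.06)&(J[...,2]>.03)&(J[...,2]<.25)
    out={}
    for nm,m in dict(idx=(h[...,0]>=6)&(h[...,0]<22)&(h[...,1]>150)&(h[...,2]>100),pin=((h[...,0]<6)|(h[...,0]>172))&(h[...,1]>120)&(h[...,2]>80)).items():
        m=m&roi; q=J[m]
        if not len(q): print(n,nm,'none'); continue
        r=np.hypot(q[:,2]-.045,q[:,0]); a=np.arctan2(q[:,2]-.045,q[:,0]); vs,us=np.nonzero(m)
        print(n,nm,len(q),'px',us.mean().round(1),vs.mean().round(1),'ang med',np.median(a).round(4),a.min().round(4),a.max().round(4),'r',r.min().round(4),np.median(r).round(4),r.max().round(4),'y',q[:,1].min().round(4),q[:,1].max().round(4))
        if nm=='idx':
            k=r>.1375
            if k.any(): print('   nose',k.sum(),a[k].min().round(4),a[k].mean().round(4),a[k].max().round(4),'y',q[k,1].min().round(4),q[k,1].max().round(4))
    return c
E
python3 - <<'E'
from idx import *
st(); o=ctrl.get_obs(); j=toj(o['ee_pos']);print(j,'theta',np.arctan2(j[2]-.045,j[0]),np.hypot(j[2]-.045,j[0]))
for n in('scene','top','wrist'):
    c=meas(n); save(c,'a_'+n, None if n=='wrist' else ((180,100,300,200) if n=='scene' else (170,170,290,260)), 1.4 if n=='wrist' else 6)
st()
E
```

```text
t 13.1 p [0.6115 0.2958 0.085 ] rpy [-3.1414 -0.2114  0.2071] F [ 4.43  0.48 -3.59] M [ 0.032 -0.421 -0.039] w 0.0187 q [ 0.41  0.62  1.42 -0.05  0.9   1.81]
[ 1.91360053e-01 -2.87489844e-05  8.49850406e-02] theta 0.20598812158824129 0.19549289837783115
scene idx 13 px 230.4 159.4 ang med 0.6414 0.592 0.7065 r 0.1162 0.1293 0.1389 y 0.0834 0.097
   nose 2 0.6277 0.6306 0.6334 y 0.0887 0.097
scene pin 5 px 237.8 164.2 ang med 0.2114 0.2009 0.2277 r 0.1421 0.1438 0.1469 y 0.0799 0.0975
top idx 16 px 190.9 229.9 ang med 0.6884 0.6371 0.7259 r 0.1178 0.1322 0.1393 y 0.0873 0.0962
   nose 5 0.6371 0.6813 0.7228 y 0.089 0.0952
top pin none
wrist idx 123 px 93.1 376.8 ang med 0.6648 0.6591 0.6708 r 0.2358 0.2374 0.2395 y 0.04 0.044
   nose 123 0.6591 0.6651 0.6708 y 0.04 0.044
wrist pin none
t 13.25 p [0.6115 0.2958 0.085 ] rpy [-3.1414 -0.2097  0.2072] F [ 3.94 -0.01 -2.19] M [ 0.056 -0.439 -0.022] w 0.019 q [ 0.41  0.62  1.42 -0.05  0.9   1.8 ]
```

View pics/a_scene.png

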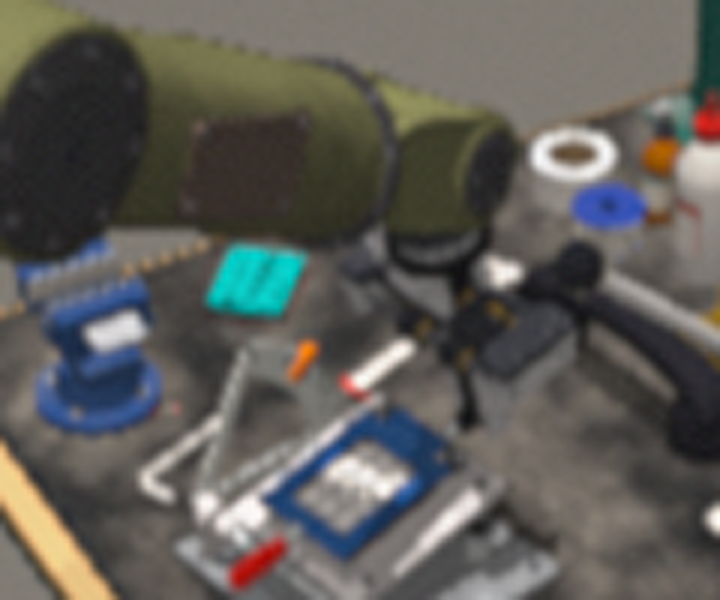

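View pics/a_top.png

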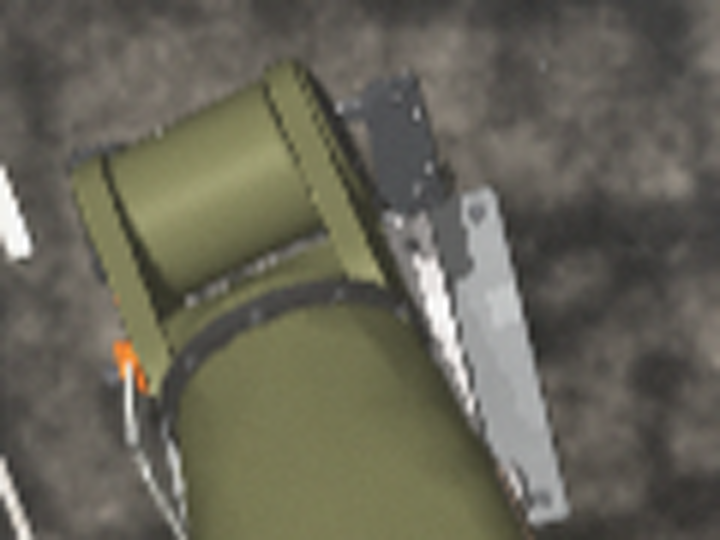

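View pics/a_wrist.png

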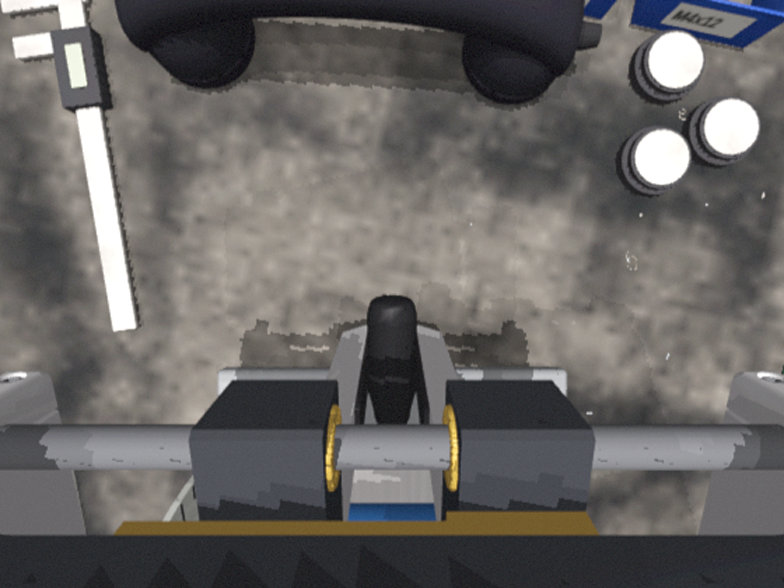

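The plate is at about 0.206 rad, with the frame shut and everything steady. Before going on, I'll measure the index nose from the earlier close wrist pictures (poses known), by casting rays onto the quadrant plane.

Run:
```python
import cv2,numpy as np
a=cv2.imread('pics/w1c.png'); b=cv2.imread('pics/w9.png'); d=cv2.imread('pics/w6.png'); e=cv2.imread('pics/w5.png')
A=cv2.resize(a[140:300,20:130],(400,582),interpolation=cv2.INTER_CUBIC)
Bb=cv2.resize(b[10:80,110:190],None,fx=5,fy=5,interpolation=cv2.INTER_NEAREST)
print(Bb.shape)
cv2.imwrite('pics/z9.png',Bb)
cv2.imwrite('pics/z5.png',cv2.resize(e[270:420,20:180],None,fx=4,fy=4,interpolation=cv2.INTER_CUBIC)[:600])
```

```text
(350, 400, 3)
```

View pics/z9.png

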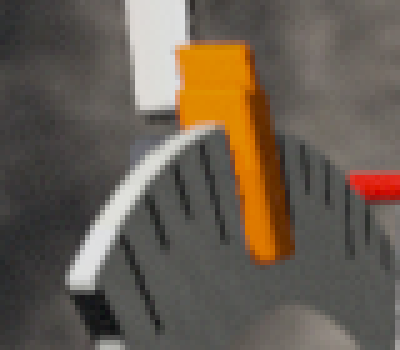

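View pics/z5.png

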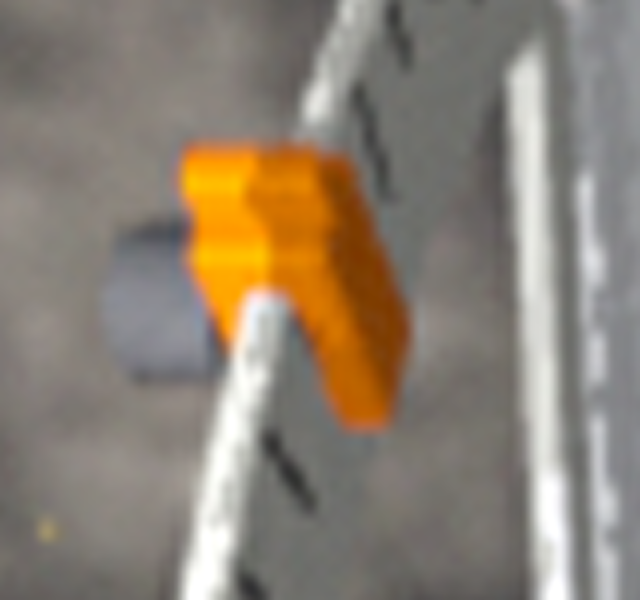

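The best index estimate is 0.657 ± 0.01 rad, from the depth of the nose seen from above (0.641–0.677, nose width ±0.014). The plate is at about 0.212 now. Raising by 0.24 first.

{"fn": "send_rows", "kwargs": {
  "series": [
    [0,1.72,0,-0.0001,0,-0.0059,-1],
    [0,3.44,0,-0.0004,0,-0.0118,-1],
    [0,5.16,0,-0.0008,0,-0.0176,-1],
    [0,6.88,0,-0.0014,0,-0.0235,-1],
    [0,8.59,0,-0.0022,0,-0.0293,-1],
    [0,10.31,0,-0.0032,0,-0.0351,-1],
    [0,12.03,0,-0.0043,0,-0.0409,-1],
    [0,13.75,0,-0.0056,0,-0.0466,-1]
  ]
}}

```text
time_s: 14.05
ee_pos: [0.5969, 0.2927, 0.1291]
eef_rot: [-3.141, -0.45, 0.207]
force: [3.6, -0.6, -1.0]
grip_width: 0.0192
```

Run:
```python
from idx import *
st(); o=ctrl.get_obs(); j=toj(o['ee_pos']);print(j,'theta',np.arctan2(j[2]-.045,j[0]),np.hypot(j[2]-.045,j[0]))
c=meas('scene'); save(c,'b_scene',(210,130,270,190),10)
c=meas('top'); save(c,'b_top',(170,170,290,260),6)
c=grab('wrist');save(c,'b_wrist')
p0=tool(.196,0,.045,0)
for t in (.03,.06,.09,.12,.14,.16,.175,.185,.195): p,R=tool(.196*np.cos(t),0,.045+.196*np.sin(t),np.degrees(t)); print(t,*rel(p,R,base=p0))
```

```text
t 14.05 p [0.5969 0.2927 0.1291] rpy [-3.1415 -0.4499  0.2069] F [ 3.58 -0.6  -0.99] M [-0.079 -0.409 -0.083] w 0.0192 q [ 0.44  0.45  1.62 -0.17  0.64  1.91]
[ 1.76426404e-01 -4.90105137e-05  1.29056482e-01] theta 0.4446220658801679 0.19542714262411207
scene idx 13 px 230.4 159.4 ang med 0.6672 0.5931 0.6988 r 0.1163 0.1293 0.139 y 0.0825 0.0982
   nose 2 0.6171 0.651 0.6849 y 0.0829 0.0982
scene pin 5 px 235.6 159.4 ang med 0.441 0.4235 0.4698 r 0.1429 0.1459 0.1479 y 0.0791 0.0988
top idx none
top pin none
0.03 [-0.    1.72  0.  ] [-0.0001  0.     -0.0059]
0.06 [0.   3.44 0.  ] [-0.0004 -0.     -0.0118]
0.09 [0.   5.16 0.  ] [-0.0008 -0.     -0.0176]
0.12 [0.   6.88 0.  ] [-0.0014  0.     -0.0235]
0.14 [0.   8.02 0.  ] [-0.0019 -0.     -0.0274]
0.16 [0.   9.17 0.  ] [-0.0025 -0.     -0.0312]
0.175 [ 0.   10.03  0.  ] [-0.003  -0.     -0.0341]
0.185 [ 0.  10.6  0. ] [-0.0033  0.     -0.0361]
0.195 [ 0.   11.17  0.  ] [-0.0037 -0.     -0.038 ]
```

View pics/b_scene.png

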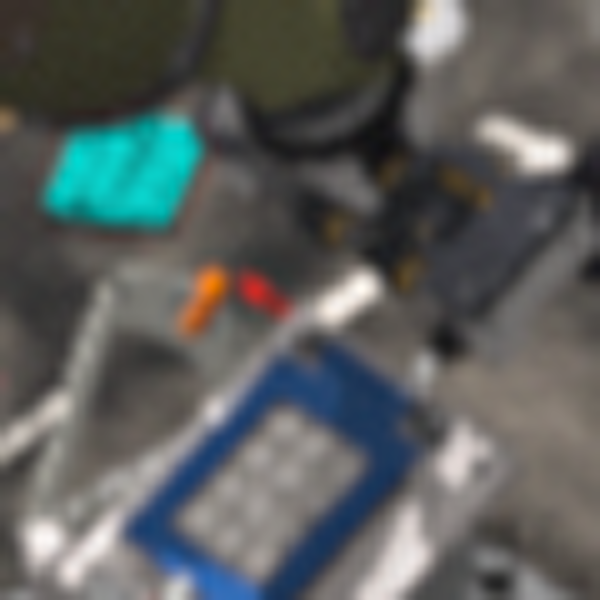

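View pics/b_top.png

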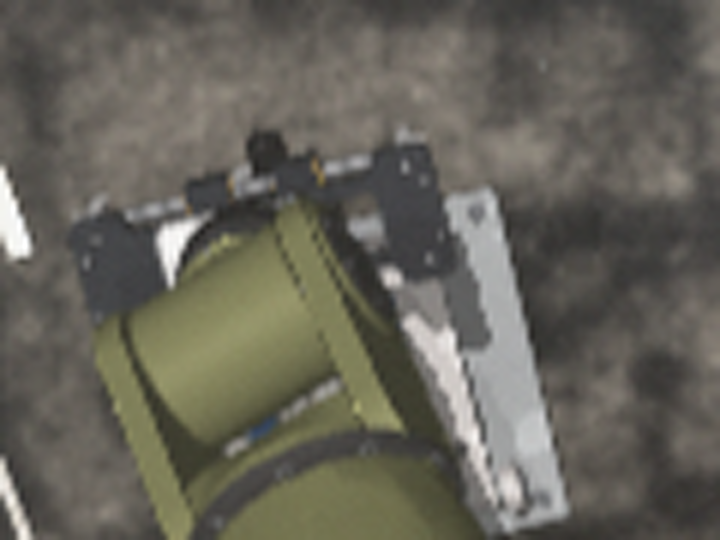

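View pics/b_wrist.png

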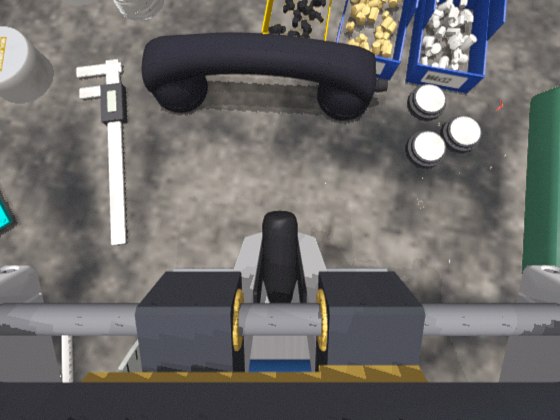

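At about 0.451 now; in the scene crop the pin (265,290) is still below the index (205,300). Another 0.19, slowing at the end.

{"fn": "send_rows", "kwargs": {
  "series": [
    [0,1.72,0,-0.0001,0,-0.0059,-1],
    [0,3.44,0,-0.0004,0,-0.0118,-1],
    [0,5.16,0,-0.0008,0,-0.0176,-1],
    [0,6.88,0,-0.0014,0,-0.0235,-1],
    [0,8.02,0,-0.0019,0,-0.0274,-1],
    [0,9.17,0,-0.0025,0,-0.0312,-1],
    [0,10.03,0,-0.003,0,-0.0341,-1],
    [0,10.9,0,-0.0035,0,-0.037,-1]
  ]
}}

```text
time_s: 15.0
ee_pos: [0.5782, 0.2887, 0.1608]
eef_rot: [3.142, -0.639, 0.207]
force: [4.8, -1.0, 0.4]
grip_width: 0.019
```

{"fn": "send_rows", "kwargs": {
  "series": [
    [0,0,0,0,0,0,-1],
    [0,0,0,0,0,0,-1]
  ]
}}

```text
time_s: 15.2
ee_pos: [0.5782, 0.2887, 0.1608]
eef_rot: [3.142, -0.639, 0.207]
force: [4.8, 0.1, 1.6]
grip_width: 0.0191
```

Run:
```python
from idx import *
st(); o=ctrl.get_obs(); j=toj(o['ee_pos']);print(j,'theta',np.arctan2(j[2]-.045,j[0]),np.hypot(j[2]-.045,j[0]))
c=meas('scene'); save(c,'c_scene',(210,130,270,190),10)
h=cv2.cvtColor(c['pixels'],cv2.COLOR_RGB2HSV)
print(h[152:168,226:244,0]);print(c['pixels'][152:164,226:242,0]);
st();print('cam jig',toj(-c['R'].T@c['t']))
# projected reference lines
def proj(q):
    X=c['R']@toW(q)+c['t']; return (X[:2]/X[2]*foc(c)+[c['cx'],c['cy']]).round(2)
for a in (.60,.63,.66,.69): print(a,[proj([r*np.cos(a),y,.045+r*np.sin(a)]) for r,y in((.114,.093),(.142,.093),(.148,.093),(.148,.080),(.148,.108))])
```

```text
t 15.2 p [0.5782 0.2887 0.1608] rpy [ 3.1415 -0.6386  0.2068] F [4.78 0.12 1.59] M [-0.048 -0.581 -0.175] w 0.0191 q [ 0.47  0.32  1.77 -0.36  0.45  2.11]
[ 1.57329908e-01 -1.33414868e-04  1.60771409e-01] theta 0.6343842421443414 0.19533489019227493
scene idx 12 px 230.5 159.3 ang med 0.6683 0.6253 0.7215 r 0.1162 0.1306 0.1389 y 0.0804 0.097
   nose 2 0.6253 0.6267 0.628 y 0.0896 0.097
scene pin 6 px 233.5 157.0 ang med 0.6796 0.6282 0.7024 r 0.1426 0.1449 0.1473 y 0.0673 0.0903
[[ 88  77  12  15  15  17  17  15  30  15  13  18  15 120 120 135  19  20]
 [ 65  12  15  18  16  14  16  30  30  60  17  21  19 150 113 110  17  18]
 [ 15  14  16  19  11   4   2   3   5  84  68  23  19  90 110 120 120  12]
 [ 16  17  18  23   7   2   1   1   2   6  75  90  20   0 150 113 120   0]
 [ 17  14  23  13   8   6   3   1   0   0   3  60   0  90  90 130 130  18]
 [ 24  21  14  10  11  12   9   2   1   1   1   9  10  15  20   0  10  18]
 [ 25  30  16   9  12  15  13   3   0   1   2   6   5  13  13  17  15  17]
 [ 24  45  14  10  12  13  10   4   0   3   5   7   9   8  13  14  14  16]
 [ 30  30  12  
[... 1418 characters left out ...]
1607] rpy [ 3.1415 -0.6386  0.2068] F [ 5.49 -0.07  0.63] M [-0.036 -0.605 -0.101] w 0.0191 q [ 0.47  0.32  1.77 -0.36  0.45  2.11]
cam jig [-0.83150511 -1.14909893  1.3199672 ]
0.6 [array([228.57, 162.37]), array([232.46, 157.21]), array([233.3 , 156.11]), array([235.24, 157.45]), array([231.07, 154.56])]
0.63 [array([228.17, 162.05]), array([231.98, 156.81]), array([232.79, 155.68]), array([234.74, 157.03]), array([230.56, 154.14])]
0.66 [array([227.76, 161.75]), array([231.47, 156.42]), array([232.27, 155.28]), array([234.22, 156.63]), array([230.04, 153.74])]
0.69 [array([227.34, 161.47]), array([230.95, 156.07]), array([231.73, 154.91]), array([233.68, 156.25]), array([229.49, 153.36])]
```

View pics/c_scene.png

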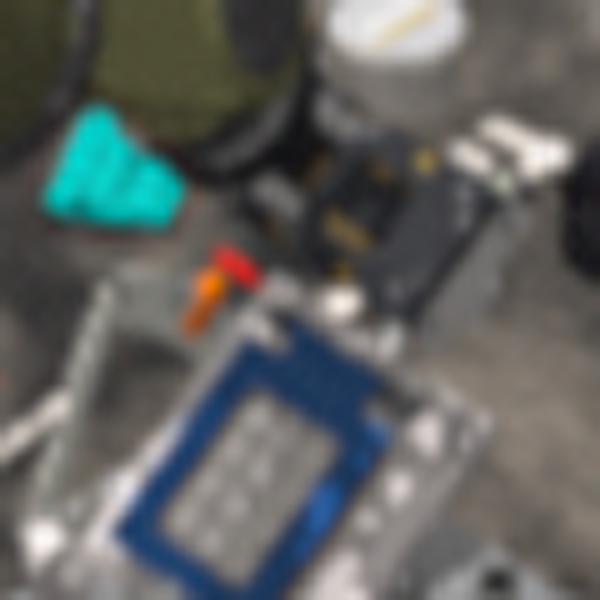

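The plate is held at about 0.64 rad, and the scene picture shows the pin at (235,265) nearly on the index at (205,300). This view is too coarse to judge (0.03 rad is about 0.5 px). I'll refine the index angle from the sharp w9 and w5 wrist pictures.

```bash
cat > cam.py <<'E'
from arc import *
Ac=np.array([[1.50580707e-03,-9.68927881e-01,-2.47338825e-01],[9.99998820e-01,1.53412697e-03,7.82202352e-05],[3.03659395e-04,-2.47338651e-01,9.68929048e-01]])
tc=np.array([0.07115952,-0.00034577,-0.1592071]); F=210/np.tan(np.radians(70.4871634586718/2))
c=load('wrist'); CX,CY=float(c['cx']),float(c['cy'])
def rayplane(p,rpy,u,v,y):
    Rt=Ro.from_euler('xyz',rpy).as_matrix(); o=toj(np.array(p)+Rt@tc); d=Rj.inv().apply(Rt@Ac@np.array([(u-CX)/F,(v-CY)/F,1])); return o+d*(y-o[1])/d[1]
E
python3 - <<'E'
from cam import *
print(CX,CY)
im=cv2.imread('pics/w9.png'); h=cv2.cvtColor(im,cv2.COLOR_BGR2HSV)
# rows
for v in range(18,63,3):
    print(v,[(u,int(h[v,u,0]),int(im[v,u,2]),int(im[v,u,1])) for u in range(144,172) if h[v,u,1]>150 and h[v,u,2]>90 and 6<h[v,u,0]<22])
E
```

```text
279.53787804780615 207.19305285582726
18 []
21 [(146, 18, 224, 137), (147, 18, 224, 137), (148, 18, 223, 135), (149, 19, 223, 138), (150, 19, 224, 139), (151, 19, 224, 140), (152, 19, 223, 139), (153, 18, 224, 137), (154, 19, 224, 140), (155, 19, 223, 139), (156, 18, 223, 137), (157, 18, 226, 138), (158, 17, 224, 127), (159, 14, 156, 73), (160, 11, 103, 54)]
24 [(146, 15, 222, 141), (147, 18, 223, 134), (148, 19, 223, 138), (149, 18, 224, 136), (150, 18, 223, 135), (151, 18, 223, 137), (152, 18, 222, 135), (153, 18, 223, 136), (154, 18, 224, 138), (155, 19, 223, 138), (156, 18, 223, 137), (157, 18, 224, 137), (158, 18, 225, 138), (159, 16, 217, 119), (160, 14, 139, 63)]
27 [(147, 18, 223, 137), (148, 18, 223, 136), (149, 18, 224, 136), (150, 18, 222, 135), (151, 18, 223, 135), (152, 18, 223, 134), (153, 18, 223, 136), (154, 18, 222, 132), (155, 18, 224, 135), (156, 18, 223, 136), (157, 18, 222, 132), (158, 17, 212, 119), (159, 16, 203, 109), (160, 15, 182, 91), (161, 13, 115, 56)]
30 [(146, 18, 221, 131), (147, 18, 224, 136), (148, 18, 223, 136), (149, 18, 223, 137), (150, 18, 224, 1
[... 1685 characters left out ...]
 (160, 16, 222, 121), (161, 16, 220, 120), (162, 16, 205, 108), (163, 15, 169, 84), (164, 14, 107, 51), (165, 14, 97, 44), (166, 14, 97, 45)]
54 [(159, 16, 221, 121), (160, 17, 222, 122), (161, 16, 221, 121), (162, 16, 215, 117), (163, 16, 200, 106), (164, 13, 129, 58), (165, 15, 99, 48), (166, 14, 96, 46), (167, 11, 94, 41)]
57 [(159, 14, 191, 109), (160, 16, 221, 120), (161, 16, 221, 118), (162, 16, 221, 119), (163, 16, 208, 110), (164, 15, 177, 88), (165, 14, 113, 53), (166, 14, 98, 45), (167, 14, 95, 45)]
60 [(160, 13, 152, 75), (161, 16, 206, 108), (162, 16, 219, 119), (163, 16, 216, 117), (164, 16, 202, 106), (165, 14, 135, 65), (166, 13, 105, 48), (167, 13, 99, 46), (168, 12, 93, 57)]
```

Run:
```python
from cam import *
p,rpy=[0.3652,0.2433,0.1628],[3.1409,-.3467,.2073]
def ang(q): return np.arctan2(q[2]-.045,q[0])
for y in(.087,.0885,.090):
    print('y',y)
    for v,ub,ur in((33,160.1,163.9),(36,160.9,164.5),(39,161.4,165.0),(42,162.0,165.9),(45,162.6,166.0),(48,163.1,166.9),(51,163.6,167.0),(54,164.1,167.8),(57,164.6,168.1)):
        a=rayplane(p,rpy,ub-.0,v,y); b=rayplane(p,rpy,ur-.3,v,y)
        # perpendicular offset from radial line: fit later
        print(v,a.round(4),b.round(4),'ang',ang(a).round(4),ang(b).round(4),'r',np.hypot(a[0],a[2]-.045).round(4),np.hypot(b[0],b[2]-.045).round(4))
# lines: fit radial direction
y=.0885
rows=[(33,160.1,163.9),(36,160.9,164.5),(39,161.4,165.0),(42,162.0,165.9),(45,162.6,166.0),(48,163.1,166.9),(51,163.6,167.0),(54,164.1,167.8),(57,164.6,168.1)]
A=np.array([rayplane(p,rpy,r[1],r[0],y) for r in rows]);Bq=np.array([rayplane(p,rpy,r[2]-.3,r[0],y) for r in rows])
for al in (.63,.64,.65,.66,.67): n=np.array([-np.sin(al),0,np.cos(al)]); z=np.array([0,0,.045]); print(al,'upper off',((A-z)@n).mean().round(5),((A-z)@n).std().round(5),'lower',((Bq-z)@n).mean().round(5))
# pin check: red pixels in w9, pin line y .08-.108 at plate flat
im=cv2.imread('pics/w9.png'); h=cv2.cvtColor(im,cv2.COLOR_BGR2HSV)
m=((h[...,0]<6)|(h[...,0]>172))&(h[...,1]>150)&(h[...,2]>90); vs,us=np.nonzero(m); k=(us<215)&(us>170)&(vs<60); print('pin px',us[k].min(),us[k].max(),vs[k].mean())
for u in (185,195,205):
    v=vs[k&(us==u)]; print(u,v.min(),v.max())
    Rt=Ro.from_euler('xyz',rpy).as_matrix(); o=toj(np.array(p)+Rt@tc); d=Rj.inv().apply(Rt@Ac@np.array([(u-CX)/F,(v.mean()-CY)/F,1])); q=o+d*(.045-o[2])/d[2]; print(q.round(4))
```

```text
y 0.087
33 [0.0999 0.087  0.1327] [0.1043 0.087  0.1266] ang 0.7208 0.6637 r 0.1329 0.1324
36 [0.0987 0.087  0.1311] [0.1029 0.087  0.1253] ang 0.7176 0.6626 r 0.131 0.1305
39 [0.0971 0.087  0.13  ] [0.1013 0.087  0.1241] ang 0.7193 0.6633 r 0.1291 0.1285
42 [0.0956 0.087  0.1288] [0.1002 0.087  0.1222] ang 0.7193 0.6567 r 0.1271 0.1265
45 [0.0941 0.087  0.1275] [0.098  0.087  0.1218] ang 0.7194 0.6646 r 0.1252 0.1245
48 [0.0925 0.087  0.1263] [0.0969 0.087  0.1198] ang 0.7212 0.6578 r 0.1232 0.1224
51 [0.0909 0.087  0.1252] [0.0947 0.087  0.1194] ang 0.7231 0.666 r 0.1212 0.1204
54 [0.0892 0.087  0.1241] [0.0934 0.087  0.1176] ang 0.725 0.6609 r 0.1192 0.1183
57 [0.0876 0.087  0.1229] [0.0914 0.087  0.1168] ang 0.7271 0.6656 r 0.1172 0.1163
y 0.0885
33 [0.1024 0.0885 0.1292] [0.1069 0.0885 0.123 ] ang 0.6884 0.6301 r 0.1326 0.1324
36 [0.1012 0.0885 0.1276] [0.1055 0.0885 0.1216] ang 0.6847 0.6285 r 0.1306 0.1304
39 [0.0996 0.0885 0.1265] [0.1038 0.0885 0.1205] ang 0.6859 0.6286 r 0.1287 0.1284
42 [0.0981 0.0885 0.1252] [0.1027 0.0885 0.1185] ang 0.6854 0.6214 r 0.1267 0.1263
45 [0.0
[... 812 characters left out ...]
244 0.1242
48 [0.0973 0.09   0.1191] [0.1018 0.09   0.1124] ang 0.6509 0.5847 r 0.1223 0.1221
51 [0.0956 0.09   0.118 ] [0.0996 0.09   0.112 ] ang 0.6516 0.5919 r 0.1203 0.12
54 [0.0939 0.09   0.1168] [0.0982 0.09   0.1101] ang 0.6524 0.5853 r 0.1182 0.1178
57 [0.0922 0.09   0.1156] [0.0962 0.09   0.1092] ang 0.6532 0.5887 r 0.1161 0.1157
0.63 upper off 0.00708 0.00025 lower -0.00043
0.64 upper off 0.00584 0.00022 lower -0.00167
0.65 upper off 0.00459 0.0002 lower -0.00292
0.66 upper off 0.00335 0.00019 lower -0.00416
0.67 upper off 0.0021 0.00019 lower -0.0054
pin px 180 210 46.946666666666665
185 45 49
[0.1479 0.0981 0.045 ]
195 45 49
[0.1479 0.0877 0.045 ]
205 45 49
[0.1479 0.0773 0.045 ]
```

Run:
```python
from cam import *
im=cv2.imread('pics/w5.png'); im=cv2.resize(im,(250,200),interpolation=cv2.INTER_AREA); h=cv2.cvtColor(im,cv2.COLOR_BGR2HSV)
for v in range(100,128,1):
    print(v+120,' '.join(f'{im[v,u,2]:3d}' if (h[v,u,1]>130 and 4<h[v,u,0]<24) else '  .' for u in range(18,46)))
```

```text
220   .   .   .   .   .   .   .   .   .   .   .   .   .   .   .   .   .   .   .   .   .   .   .   .   .   .   .   .
221   .   .   .   .   .   .   .   .   .   .   .   .   .   .   .   .   .   .   .   .   .   .   .   .   .   .   .   .
222   .   .   .   . 192 212 213 214 214 210 181 169 171 176 175   .   .   .   .   .   .   .   .   .   .   .   .   .
223   .   .   .   . 239 252 252 252 252 248 210 197 198 201 194 165 151 140   .   .   .   .   .   .   .   .   .   .
224   .   .   .   . 248 255 255 255 255 249 223 212 214 218 208 162 140 141   .   .   .   .   .   .   .   .   .   .
225   .   .   .   . 248 255 255 255 253 233 224 224 222 227 218 171 132 130 125   .   .   .   .   .   .   .   .   .
226   .   .   .   . 240 255 255 255 252 224 215 214 210 216 215 188 142 127 125   .   .   .   .   .   .   .   .   .
227   .   .   .   . 198 250 255 255 253 236 217 212 212 213 213 200 155 127 125   .   .   .   .   .   .   .   .   .
228   .   .   .   .   . 244 255 255 255 252 233 210 206 207 208 197 162 131 125 121   .   .   .   .   .   .   .   .
229   .   .   .   . 155 244 255 255 255 255 249 214 202 
[... 1447 characters left out ...]
   .
242   .   .   .   .   .   .   .   .   .   .   .   .   .   .   .   . 184 188 188 177 149 129   .   .   .   .   .   .
243   .   .   .   .   .   .   .   .   .   .   .   .   .   .   .   . 173 187 188 182 163 130   .   .   .   .   .   .
244   .   .   .   .   .   .   .   .   .   .   .   .   .   .   .   .   . 179 190 189 173   .   .   .   .   .   .   .
245   .   .   .   .   .   .   .   .   .   .   .   .   .   .   .   .   . 155 175 176 162   .   .   .   .   .   .   .
246   .   .   .   .   .   .   .   .   .   .   .   .   .   .   .   .   .   .   .   .   .   .   .   .   .   .   .   .
247   .   .   .   .   .   .   .   .   .   .   .   .   .   .   .   .   .   .   .   .   .   .   .   .   .   .   .   .
```

Run:
```python
from cam import *
p5,r5=[0.5386,.2805,.2326],[3.1409,-.0653,.2068]
p9,r9=[0.3652,0.2433,0.1628],[3.1409,-.3467,.2073]
up5=[(230,183.6),(234,184.8),(238,186.4),(242,187.7)]; lo5=[(225,186.5),(230,187.7),(233,189.3),(236,190.4)]
rows=[(33,160.1,163.9),(36,160.9,164.5),(39,161.4,165.0),(42,162.0,165.9),(45,162.6,166.0),(48,163.1,166.9),(51,163.6,167.0),(54,164.1,167.8),(57,164.6,168.1)]
def off(P,al): n=np.array([-np.sin(al),0,np.cos(al)]); return ((P-[0,0,.045])@n).mean()*1000
from scipy.optimize import brentq
for y in(.087,.088,.0885,.089,.090):
    U5=np.array([rayplane(p5,r5,u,v,y) for v,u in up5]);L5=np.array([rayplane(p5,r5,u,v,y) for v,u in lo5])
    U9=np.array([rayplane(p9,r9,r[1],r[0],y) for r in rows]);L9=np.array([rayplane(p9,r9,r[2]-.3,r[0],y) for r in rows])
    a5=brentq(lambda a:off(U5,a)+off(L5,a),.4,.9);a9=brentq(lambda a:off(U9,a)+off(L9,a),.4,.9)
    print(y,'w5',round(a5,4),'half',off(U5,a5).round(2),'w9',round(a9,4),off(U9,a9).round(2),'r',np.hypot(U5[:,0],U5[:,2]-.045).round(3))
w5=cv2.resize(cv2.imread('pics/w5.png'),(250,200),interpolation=cv2.INTER_AREA); h=cv2.cvtColor(w5,cv2.COLOR_BGR2HSV)
m=((h[...,0]<6)|(h[...,0]>172))&(h[...,1]>150); vs,us=np.nonzero(m); k=(us<80)&(vs<80)
for u in (45,55,65):
    v=vs[k&(us==u)].mean()+120
    Rt=Ro.from_euler('xyz',r5).as_matrix(); o=toj(np.array(p5)+Rt@tc); d=Rj.inv().apply(Rt@Ac@np.array([(u+150-CX)/F,(v-CY)/F,1])); print('pin',(o+d*(.045-o[2])/d[2]).round(4))
```

```text
0.087 w5 0.6735 half 4.3 w9 0.6919 3.68 r [0.141 0.136 0.129 0.124]
0.088 w5 0.6587 half 4.38 w9 0.6685 3.73 r [0.138 0.133 0.127 0.121]
0.0885 w5 0.651 half 4.42 w9 0.6567 3.75 r [0.137 0.132 0.125 0.119]
0.089 w5 0.6432 half 4.46 w9 0.645 3.78 r [0.136 0.13  0.124 0.118]
0.09 w5 0.6271 half 4.54 w9 0.6214 3.82 r [0.133 0.128 0.121 0.115]
pin [0.1492 0.0999 0.045 ]
pin [0.1492 0.0881 0.045 ]
pin [0.1492 0.0763 0.045 ]
```

The two views agree on 0.64–0.66 but depend on how far the index stands off the quadrant. I'll calibrate with the 5° graduations, which lie in the quadrant's own face.

Run:
```python
from cam import *
p9,r9=[0.3652,0.2433,0.1628],[3.1409,-.3467,.2073]
g=cv2.cvtColor(cv2.imread('pics/w9.png'),cv2.COLOR_BGR2GRAY).astype(float)
for y in(.090,.091,.092,.093,.094,.095,.096):
    # polar profile on quadrant face: sample r .119-.129
    Rt=Ro.from_euler('xyz',r9).as_matrix(); o=np.array(p9)+Rt@tc
    A=np.arange(.25,1.05,.0025); prof=[]
    for a in A:
        s=[]
        for r in (.121,.1235,.126):
            X=toW([r*np.cos(a),y,.045+r*np.sin(a)]); q=Ac.T@Rt.T@(X-o); u=q[0]/q[2]*F+CX; v=q[1]/q[2]*F+CY
            s.append(cv2.getRectSubPix(g.astype(np.float32),(1,1),(float(u),float(v)))[0,0])
        prof.append(np.mean(s))
    prof=np.array(prof); from scipy.signal import find_peaks
    sm=np.convolve(prof,np.ones(3)/3,'same'); pk,_=find_peaks(-sm,prominence=8)
    print(y,[(round(float(np.degrees(A[i])),1),int(prof[i])) for i in pk])
```

```text
0.09 [(18.6, 57), (23.3, 63), (28.2, 64), (33.4, 43), (47.6, 45), (52.4, 78), (56.7, 77)]
0.091 [(17.2, 57), (22.1, 65), (26.8, 66), (32.1, 43), (46.3, 50), (51.1, 71), (56.1, 71)]
0.092 [(15.8, 56), (20.6, 68), (25.4, 68), (30.7, 43), (45.0, 54), (49.8, 72), (54.9, 67)]
0.093 [(19.2, 68), (23.9, 70), (29.4, 44), (44.1, 51), (49.1, 65), (54.0, 61), (59.0, 43)]
0.094 [(17.9, 72), (22.5, 72), (27.9, 44), (43.0, 46), (48.0, 56), (53.0, 54), (58.2, 44)]
0.095 [(16.6, 76), (21.2, 73), (26.6, 44), (41.7, 48), (46.7, 58), (51.9, 53), (57.2, 40)]
0.096 [(19.9, 75), (25.2, 44), (40.4, 50), (45.6, 59), (51.0, 44), (56.3, 44)]
```

Run:
```python
from cam import *
p9,r9=[0.3652,0.2433,0.1628],[3.1409,-.3467,.2073]
p5,r5=[0.5386,.2805,.2326],[3.1409,-.0653,.2068]
L9=[(42,156.3),(45,156.9),(48,157.3),(51,157.9),(54,158.5),(57,158.9)]
L5=[(236,180.6),(238,181.7),(240,182.6),(242,183.5),(244,184.6)]
for y in (.0918,.0924,.093):
  for p,r,L in((p9,r9,L9),(p5,r5,L5)):
    P=np.array([rayplane(p,r,u,v,y) for v,u in L]); rr=np.hypot(P[:,0],P[:,2]-.045)
    for h in (.00375,.0044): print(y,h,'alpha',(np.arctan2(P[:,2]-.045,P[:,0])-np.arcsin(h/rr)).round(4),rr.round(3))
# tick profile in w5
g=cv2.cvtColor(cv2.resize(cv2.imread('pics/w5.png'),(250,200),interpolation=cv2.INTER_AREA),cv2.COLOR_BGR2GRAY).astype(np.float32)
from scipy.signal import find_peaks
for y in(.091,.0924,.0935):
    Rt=Ro.from_euler('xyz',r5).as_matrix(); o=np.array(p5)+Rt@tc
    A=np.arange(.1,.9,.0025); prof=[]
    for a in A:
        s=[]
        for r in (.121,.1235,.126):
            X=toW([r*np.cos(a),y,.045+r*np.sin(a)]); q=Ac.T@Rt.T@(X-o); s.append(cv2.getRectSubPix(g,(1,1),(float(q[0]/q[2]*F+CX-150),float(q[1]/q[2]*F+CY-120)))[0,0])
        prof.append(np.mean(s))
    sm=np.convolve(prof,np.ones(3)/3,'same'); pk,_=find_peaks(-sm,prominence=8); print(y,[(round(float(np.degrees(A[i])),1),int(prof[i])) for i in pk])
```

```text
0.0918 0.00375 alpha [0.6776 0.6775 0.6807 0.6807 0.6806 0.6841] [0.127 0.125 0.123 0.121 0.119 0.117]
0.0918 0.0044 alpha [0.6725 0.6723 0.6754 0.6753 0.6751 0.6786] [0.127 0.125 0.123 0.121 0.119 0.117]
0.0918 0.00375 alpha [0.6756 0.6726 0.672  0.6714 0.6679] [0.132 0.128 0.125 0.121 0.117]
0.0918 0.0044 alpha [0.6707 0.6675 0.6668 0.6661 0.6623] [0.132 0.128 0.125 0.121 0.117]
0.0924 0.00375 alpha [0.6646 0.6643 0.6673 0.667  0.6667 0.67  ] [0.127 0.125 0.123 0.121 0.119 0.117]
0.0924 0.0044 alpha [0.6595 0.6591 0.662  0.6617 0.6613 0.6645] [0.127 0.125 0.123 0.121 0.119 0.117]
0.0924 0.00375 alpha [0.6676 0.6643 0.6635 0.6626 0.6587] [0.13  0.127 0.123 0.12  0.116]
0.0924 0.0044 alpha [0.6626 0.6592 0.6582 0.6572 0.6531] [0.13  0.127 0.123 0.12  0.116]
0.093 0.00375 alpha [0.6516 0.651  0.6539 0.6534 0.6528 0.6559] [0.127 0.125 0.123 0.121 0.119 0.117]
0.093 0.0044 alpha [0.6465 0.6458 0.6486 0.648  0.6474 0.6503] [0.127 0.125 0.123 0.121 0.119 0.117]
0.093 0.00375 alpha [0.6594 0.6558 0.6547 0.6536 0.6492] [0.129 0.125 0.122 0.118 0.114]
0.093 0.0044 alpha [0.6543 0.6506 0.6494 0.6481 0.6435] [0.129 0.125 0.122 0.118 0.114]
0.091 [(16.5, 86), (30.8, 89), (35.1, 72), (45.1, 77)]
0.0924 [(14.8, 82), (24.1, 96), (29.7, 79), (33.5, 73), (44.4, 69), (49.3, 87)]
0.0935 [(13.0, 80), (18.2, 92), (22.8, 90), (28.4, 81), (32.4, 75), (39.0, 101), (43.7, 71), (48.8, 75)]
```

Calibrated on the 5° ticks, the index comes out at 0.660 ± 0.006 rad. The plate is at 0.641, from both the TCP rise and the tool pitch. Adding 0.019.

{"fn": "send_rows", "kwargs": {
  "series": [
    [0,0.3,0,0,0,-0.001,-1],
    [0,0.7,0,0,0,-0.0024,-1],
    [0,1.08,0,0,0,-0.0037,-1],
    [0,1.08,0,0,0,-0.0037,-1],
    [0,1.08,0,0,0,-0.0037,-1],
    [0,1.08,0,0,0,-0.0037,-1]
  ]
}}

```text
time_s: 15.85
ee_pos: [0.5761, 0.2883, 0.1637]
eef_rot: [3.142, -0.657, 0.207]
force: [5.2, -0.1, 0.1]
grip_width: 0.0192
```

Run:
```python
from idx import *
st(); o=ctrl.get_obs(); j=toj(o['ee_pos']);print('theta pos',np.arctan2(j[2]-.045,j[0])+.008,'pitch',-o['eef_rot'][1]+.0014, np.hypot(j[2]-.045,j[0]))
c=meas('scene'); save(c,'d_scene',(210,130,270,190),10)
J=toj(cloud(c).reshape(-1,3)).reshape(420,560,3);h=cv2.cvtColor(c['pixels'],cv2.COLOR_RGB2HSV)
t=grab('top'); save(t,'d_top',(150,130,310,270),5)
m=(h[...,0]>100)&(h[...,0]<120)&(h[...,1]>120)&(abs(J[...,1])<.06)&(J[...,0]>.02)&(J[...,0]<.12)&(J[...,2]>.05)&(J[...,2]<.2)
q=J[m]; print('frame plane tilt',m.sum(),np.arctan(np.polyfit(q[:,0],q[:,2],1)[0]), 'dist to plate plane', np.median(-np.sin(.66)*q[:,0]+np.cos(.66)*(q[:,2]-.045)))
w=grab('wrist'); save(w,'d_wrist'); print(ctrl.get_obs()['joint_vel'])
```

```text
t 15.85 p [0.5761 0.2883 0.1637] rpy [ 3.1415 -0.6575  0.2068] F [ 5.17 -0.06  0.09] M [-0.026 -0.573 -0.139] w 0.0192 q [ 0.47  0.31  1.79 -0.39  0.43  2.14]
theta pos 0.660999976515735 pitch 0.658866579567596 0.19532757723616415
scene idx 13 px 230.5 159.1 ang med 0.659 0.6329 0.7122 r 0.1162 0.1318 0.1424 y 0.0798 0.0997
   nose 3 0.6329 0.668 0.7122 y 0.0798 0.0997
scene pin 6 px 232.8 156.5 ang med 0.6596 0.5982 0.676 r 0.1427 0.1455 0.1472 y 0.0787 0.1008
frame plane tilt 153 0.6457838434831631 dist to plate plane 0.02359161131884315
[ 2.99788115e-03  6.76466324e-04  8.36750833e-04 -2.75596481e-04
  1.06696968e-03  3.25287758e-05]
```

View pics/d_scene.png

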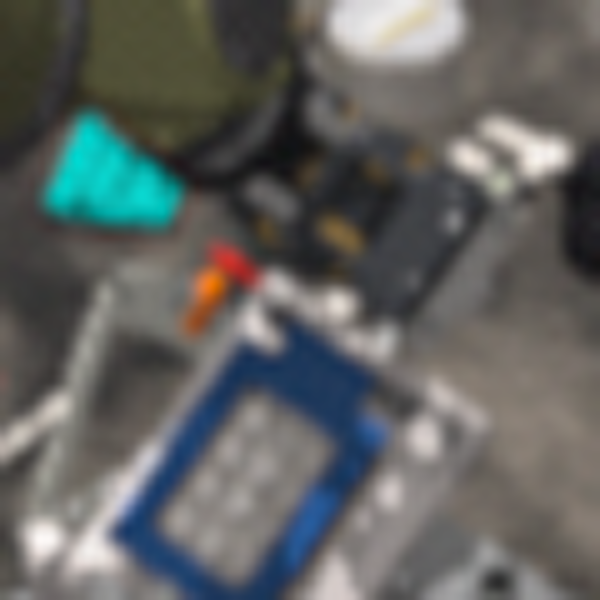

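View pics/d_wrist.png

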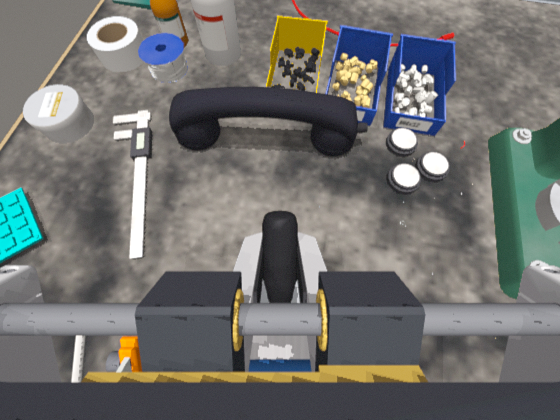

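The pin at (235,262) now meets the index's outer end at (212,280) in the scene crop. The wrist view also shows the index again, at (128,350), so I'll measure it there as a cross-check.

Run:
```python
from idx import *
c=load('wrist'); meas('wrist',c); save(c,'e_wrist',(70,320,170,385),7)
```

```text
wrist idx 525 px 131.2 352.4 ang med 0.6814 0.6289 0.7076 r 0.1175 0.1349 0.1422 y 0.0876 0.1043
   nose 138 0.6327 0.6606 0.6777 y 0.0882 0.0998
wrist pin none
```

View pics/e_wrist.png

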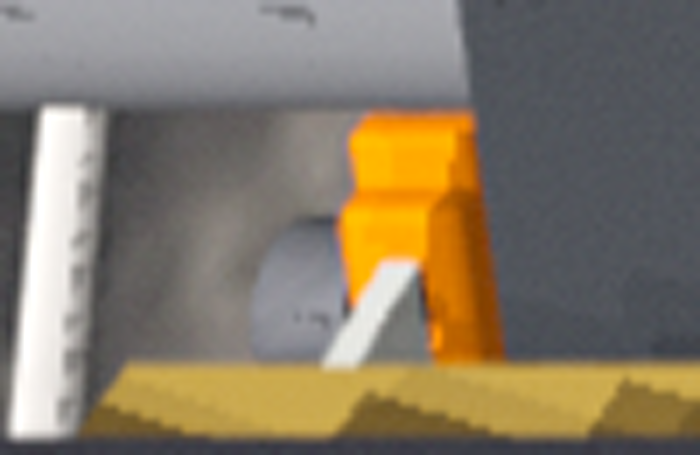

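Run:
```python
from idx import *
c=load('wrist');J=toj(cloud(c).reshape(-1,3)).reshape(420,560,3);h=cv2.cvtColor(c['pixels'],cv2.COLOR_RGB2HSV)
m=(h[...,0]>=6)&(h[...,0]<22)&(h[...,1]>150)&(h[...,2]>100)&(abs(J[...,1]-.094)<.008)&(abs(J[...,0]-.1)<.05)
q=J[m];r=np.hypot(q[:,2]-.045,q[:,0]);a=np.arctan2(q[:,2]-.045,q[:,0])
for lo,hi in((.116,.122),(.122,.128),(.128,.132),(.132,.136),(.136,.138),(.138,.139),(.139,.140),(.140,.141),(.141,.1425)):
    k=(r>=lo)&(r<hi)
    if k.sum()>3: t=r[k].mean()*a[k]; print(lo,k.sum(),np.percentile(a[k],[3,25,50,75,97]).round(4))
st()
```

```text
0.116 38 [0.658  0.6747 0.6895 0.695  0.7007]
0.122 80 [0.6629 0.6857 0.6916 0.696  0.7017]
0.128 77 [0.6654 0.6833 0.6906 0.6956 0.6988]
0.132 120 [0.6627 0.682  0.6904 0.6938 0.699 ]
0.136 80 [0.6579 0.6652 0.6726 0.6834 0.6945]
0.138 22 [0.6615 0.6635 0.6667 0.6687 0.674 ]
0.139 21 [0.6591 0.6639 0.6654 0.6692 0.6729]
0.14 38 [0.6376 0.6489 0.6588 0.666  0.6723]
0.141 47 [0.643  0.6505 0.6564 0.6635 0.6697]
t 16.0 p [0.576  0.2883 0.1636] rpy [ 3.1415 -0.6574  0.2068] F [ 5.34 -0.3   0.18] M [-0.123 -0.619 -0.151] w 0.0188 q [ 0.47  0.31  1.79 -0.39  0.43  2.14]
```

The index's tip face is centred at 0.656 rad, from wrist depth at close range. The plate is at 0.659–0.661, so they agree within about 0.3°. The arm is still, so I'm handing in.

Run:
```python
from h import *
st(); print(ctrl.hand_in())
```

```text
t 16.0 p [0.576  0.2883 0.1636] rpy [ 3.1415 -0.6574  0.2068] F [ 5.34 -0.3   0.18] M [-0.123 -0.619 -0.151] w 0.0188 q [ 0.47  0.31  1.79 -0.39  0.43  2.14]
the job is handed in; nothing more can be done
None
```

I lowered the frame onto its stop, raised the plate until its pin was level with the orange index, and handed in at 16.0 s. The fingers still hold the black handle at 30 N and the arm is at rest.

- **Frame:** I held it by the red handle through the whole arc down, with the plate flat. When shut, its slope to the jig was 0.0003 rad, the stop pushed back with about 14 N, and the plate measured flat. After the tilt it still lay at its closed distance from the tilt-axis line (23.6 mm against 23.5 mm). The coarse scene view gave its tilt as 0.646 rad, about 0.014 below the plate's angle.
- **Plate and index:** the plate is at 0.659–0.661 rad, from tool pitch and position. The index is at 0.656 rad from the last close wrist view, and was 0.660 ± 0.006 from the earlier ray measurements. The coarse scene view gave 0.660 for the pin and 0.659 for the index. The pin was hidden in the last wrist view, so its exact line-up was not seen close up.
- **Keypad, index and bench:** the index read the same angle throughout, within measurement error. The keypad looked seated when the frame closed and still showed in the window at the end. I saw no other thing on the bench move in the pictures I viewed, but I made no separate check of each one.
- **Forces:** the highest reading was about 14 N, well under the limits.

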